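# Put the dried serving boards away in the holders that fit

### The arm

A 7-joint arm with a two-finger parallel gripper is mounted at the origin on the work surface. World frame = base frame: x ahead of the robot, y to its left, z up, the work surface at z = 0. Lengths are in mm, angles in rad, forces in N, time in s.
With the tool pointing down it reaches from about 400 to 875 mm from the base axis. Payload 4.4 kg.
Tool frame: the origin (TCP) lies at the very end of the fingers, on their centre line; the grasp point (between the pads) lies 19 mm behind it; z points along the fingers, y is the line along which they close (so a half turn about z gives the same grasp; the last joint's range is limited). The gripper opens to 85 mm and grips with 20 to 120 N. Pads are 22 mm wide; open, the fingers measure 114 mm over their backs; the gripper's body (76 mm by 85 mm) begins 54 mm behind the grasp point. The pads swing forward as they close: fully open they stand 13 mm farther back than shut.
Start: joints at [-1.244, 0.628, 0.038, 1.517, -0.027, 0.996, -0.02], TCP at [248.783, 600.521, 231.313] pointing down, gripper open.
Joint ranges: [-3.06, 3.06], [-0.37, 2.12], [-1.25, 1.32], [0.18, 2.47], [-1.1, 4.24], [0.23, 1.98], [-2.94, 2.94]. Speed limits (rad/s): [2.57, 2.57, 3.14, 3.14, 3.14, 3.14, 3.14].

### API

Orientations are given as [roll, pitch, yaw] about the fixed x, y, z axes, in that order (R = Rz(yaw) Ry(pitch) Rx(roll)).
In Python, from cell import ctrl gives the robot as it stands.
- The arm moves only by the tool step_arm, never from a script. Its argument "series" is a list that holds one entry, the list of rows, each a list of 7 numbers: the turn, a rotation vector about the tool's x, y, z as a fraction of full scale, then the shift along the tool's x, y, z as a fraction of full scale, then the closure, from 0 (fully open) to 1 (shut). In form: [[[ax, ay, az, tx, ty, tz, gripper], ...]]. A call has 1 to 12 rows; each row shifts and turns the commanded pose from where the row before left it, along the tool's axes as they then stand; what a row does not reach is not made up. Full scale, the value 1, is 150 mm for a shift and 45 degrees for a turn. A row lasts 1/10 s, in which the tool goes at most 50 mm and 8.59 degrees, less where a joint would pass 70% of its speed; a pose out of reach is approached as far as the arm can. A call with a number of a shift or a turn outside -1 to 1 is refused whole. A call with a gripper value outside its range is refused whole. The fingers move at their own pace and stop on an object; the grip force is fixed at half the most. Time passes only in rows, so rows that do not move let the fingers close. It gives the time, the measured TCP pose, the force, the opening and the grip force at its end, in the units of the state.
- ctrl.read_state(): the state, without advancing time (a new reading comes with each control period).
- ctrl.get_image(name): name is "scene" or "side" or "wrist"; returns a dict with "img" (384x512x3 uint8, red, green, blue), "fx", "fy", "cx", "cy" (pixels), "dist" ([k1, k2, p1, p2, k3] as OpenCV has them; the pictures are not rectified), "R" (3x3) and "t" (3): a world point X has camera coordinates R X + t. Camera axes: x right, y down, z forward; pixel columns grow to the right and rows downward; lengths in mm; the calibration is good to about 2 mm. A picture is of the moment at which its call begins. There is no depth.
- ctrl.finish_job(): hands the job in; it is judged then, once.
Trained networks look in a picture, given as the dict that the camera call returned (one of the last four; its "shot" number tells which), for a name from the list of things; names that differ only in an ending like _2 or _b are one class to them, and where a whole thing is asked for, a point or a joint stands for the part that bears it (a point fixed in the world has none). Each returns a list of dicts, best first, with "score" (0 to 1); they miss things now and then, are a little off and sometimes report something else, mostly with a low value. They report only what shows in the picture. A call takes as long as a camera call. They do not tell look-alikes from the thing itself.
- ctrl.recognise(picture, thing): "centre" ([column, row] in pixels, amid what is visible of it).
The state is a dict: "clock": time; "qpos": joint angles; "qd": joint speeds; "tau": joint torques, N m; "eef_pos": TCP position; "tool_rot": TCP orientation; "force": force on the tool from outside, world axes, zero at the start; "torque": the same for the moment, N m; "width": finger opening in mm; "gripper_force": force on a finger pad.
Only numpy, scipy, OpenCV 4.12 (cv2) and the standard library are available. Lean on these libraries where they do the work, as an engineer would, in place of code of your own. Each camera call takes 0.05 s, during which the arm holds its last target. There are 200 camera calls.

### The job

Two small wooden serving boards, one thin and one thick, have dried standing in the peg stand. Put each one away in the leaning holder whose slot fits its thickness (thin board in the narrow slot, thick board in the wide one), about centred along the slot and slid all the way down until its lower edge sits on the slot's floor. Slide them down in hand rather than letting them drop, then let go, and leave the cups standing where they are.

Things in the scene. Friction and masses are not known exactly. Their poses are not given: they have to be found in the camera images.
- thin_board_centre (a point): centre of the thin dark wooden serving board, a plain slab 9 mm thick (its x), 110 mm wide (y), 150 mm tall (z), edges rounded 1.5 mm, about 100 g, same front and back; the lower edge is 75 mm below this point. At the start it stands upright on edge, 12 mm above the table, in either place of the peg stand
- thick_board_centre (a point): centre of the thick dark wooden serving board, a plain slab 17 mm thick (its x), 110 mm wide (y), 150 mm tall (z), edges rounded 1.5 mm, about 180 g, same front and back; the lower edge is 75 mm below this point. At the start it stands upright on edge, 12 mm above the table, in either place of the peg stand
- narrow_slot: the narrow slot, 12 mm wide, 90 mm long in y, ends open, leaning 30 degrees with its mouth towards the robot. Origin: centre of the slot's floor, 36 mm above the table. z: up out of the slot along its lean; x: across its width, away from the robot and up; y: level, along it. Wall on the -x side, which carries the board, 85 mm tall along z; wall on the +x side 50 mm, its last 8 mm flared; both 8 mm thick
- wide_slot: the wide slot, 20 mm wide, 90 mm long in y, ends open, leaning 30 degrees with its mouth towards the robot. Origin: centre of the slot's floor, 36 mm above the table. z: up out of the slot along its lean; x: across its width, away from the robot and up; y: level, along it. Wall on the -x side, which carries the board, 85 mm tall along z; wall on the +x side 50 mm, its last 8 mm flared; both 8 mm thick
- narrow_holder: fixed plywood holder that carries the narrow slot (base plate 140 x 120 mm in x, y, 14 mm thick); origin on the table, right below the slot's floor centre. The two holders look alike but for slot width; either may be the left one
- wide_holder: fixed plywood holder that carries the wide slot (base plate 140 x 120 mm in x, y, 14 mm thick); origin on the table, right below the slot's floor centre. The two holders look alike but for slot width; either may be the left one
- peg_stand: fixed drying stand, a plywood plate 200 x 130 mm (x, y), 12 mm thick, with two upright places 55 mm either side of its centre along its x: 20 mm gaps between pairs of 7 mm steel pegs (at y = +-35 mm) that rise 50 mm above the plate; boards stand there with their width along y. Origin: centre of its underside
- cup_a: an empty brown cardboard cup, 86 mm across the rim, 95 mm tall, loose, standing on the table; origin: centre of its underside
- cup_b: another such cup, loose, standing on the table; origin: centre of its underside. (An open clear food tub, 120 x 170 x 90 mm high, fixed and not part of the work, stands beyond the peg stand.)
Mind the look-alikes: they are no part of the job. Leave any turquoise look-alike of the wide_holder alone. What is shaped like the narrow_holder but pink is not meant.

How it is judged:
By the outcome, as a careful person would: the job done as asked, in the order asked, and still so for the second after the job is handed in, with the robot touching nothing.
It also fails if it takes over 72 s, if anything falls off the work surface, if the arm or the gripper's body presses on something with over 40 N, if the wrist force passes 120 N, or if a joint passes its speed limit or range.

## Working session

There is one attempt and no reset: what is moved stays moved. The work goes in short steps, Python scripts to look and compute and a tool call to move; the robot and the scene stay as the last step left them, time stands still between calls to the robot, and variables do not carry over. Pictures are saved under pics/ and viewed, at most 10 in all, crops included, and the job is handed in when it is done.

Besides the shell and the picture viewer there is one more tool, called by a JSON object that holds its "api" and its "payload", one argument or row to a line. step_arm: Moves the arm, as the interface text tells. Shift numbers are shares of 150 mm and turn numbers shares of 45 degrees, none past 1 either way. Its arguments: {"type":"object","properties":{"series":{"type":"array","items":{"type":"array","items":{"type":"array","items":{"type":"number","minimum":-1,"maximum":1}}}}},"required":["series"]}

```bash
mkdir -p pics; ls; python3 - <<'E'
from cell import ctrl
import cv2,json,numpy as np,pickle
s=ctrl.read_state();print({k:np.round(v,3).tolist() for k,v in s.items()})
P={}
for n in("scene","side"):
    p=ctrl.get_image(n);P[n]=p
    cv2.imwrite(f"pics/{n}0.png",cv2.cvtColor(p["img"],cv2.COLOR_RGB2BGR))
    for t in("thin_board_centre","thick_board_centre","narrow_holder","wide_holder","peg_stand","cup_a"):
        print(n,t,[(np.round(d["centre"]).tolist(),round(d["score"],2)) for d in ctrl.recognise(p,t)])
    print({k:np.round(v,3).tolist() for k,v in p.items() if k!="img"})
pickle.dump(P,open("p0.pkl","wb"))
E
```

```text
pics
{'clock': 0.0, 'qpos': [-1.244, 0.629, 0.038, 1.518, -0.027, 0.996, -0.02], 'qd': [0.0, -0.0, -0.0, -0.002, -0.001, 0.001, -0.002], 'tau': [0.002, -56.341, 1.226, -19.344, 0.011, 0.011, -0.0], 'eef_pos': [248.512, 599.928, 230.367], 'tool_rot': [-3.14, 0.0, 2.749], 'force': [0.199, -0.531, -0.407], 'torque': [-0.003, 0.072, 0.011], 'gripper_force': 0.0, 'width': 85.231}
scene thin_board_centre [([190.0, 199.0], 0.81)]
scene thick_board_centre [([180.0, 172.0], 0.96)]
scene narrow_holder [([115.0, 227.0], 0.86), ([288.0, 219.0], 0.78)]
scene wide_holder [([350.0, 202.0], 0.83), ([324.0, 145.0], 0.76), ([271.0, 167.0], 0.73)]
scene peg_stand [([180.0, 226.0], 0.76)]
scene cup_a [([247.0, 242.0], 0.95), ([366.0, 163.0], 0.76), ([188.0, 197.0], 0.61)]
{'fx': 455.08, 'fy': 455.08, 'cx': 252.863, 'cy': 190.02, 'dist': [-0.156, 0.0, 0.0, 0.0, 0.0], 'R': [[0.312, 0.95, 0.015], [0.577, -0.178, -0.797], [-0.754, 0.257, -0.604]], 't': [-136.845, -255.225, 1827.388], 'shot': 1}
side thin_board_centre [([314.0, 234.0], 0.56)]
side thick_board_centre [([289.0, 251.0], 0.79)]
side narrow_holder [([365.0, 294.0], 0.87), ([265.0, 176.0], 0.85)]
side wide_holder [([222.0, 148.0], 0.9), ([131.0, 186.0], 0.86), ([199.0, 219.0], 0.73)]
side peg_stand [([305.0, 265.0], 0.82), ([166.0, 142.0], 0.16)]
side cup_a [([166.0, 143.0], 0.88), ([318.0, 179.0], 0.66)]
{'fx': 464.283, 'fy': 464.283, 'cx': 261.093, 'cy': 192.164, 'dist': [-0.101, 0.0, 0.0, 0.0, 0.0], 'R': [[0.705, -0.71, -0.015], [-0.557, -0.539, -0.632], [0.44, 0.454, -0.775]], 't': [-402.137, 346.007, 1233.502], 'shot': 2}
```

```bash
python3 - <<'E'
import cv2
a=cv2.imread("pics/scene0.png")[90:330,60:440];b=cv2.imread("pics/side0.png")[80:340,80:440]
cv2.imwrite("pics/a.png",cv2.resize(a,None,fx=2.1,fy=2.1,interpolation=cv2.INTER_CUBIC))
cv2.imwrite("pics/b.png",cv2.resize(b,None,fx=2.2,fy=2.2,interpolation=cv2.INTER_CUBIC))
E
```

```text
(no output)
```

View pics/a.png

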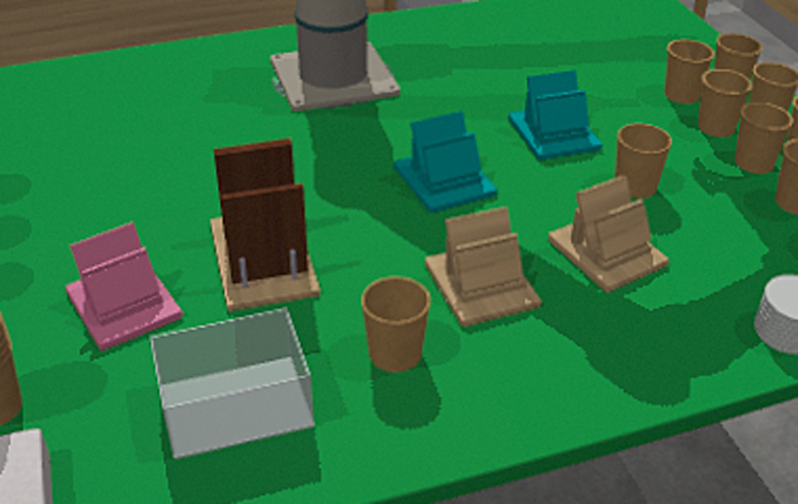

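View pics/b.png

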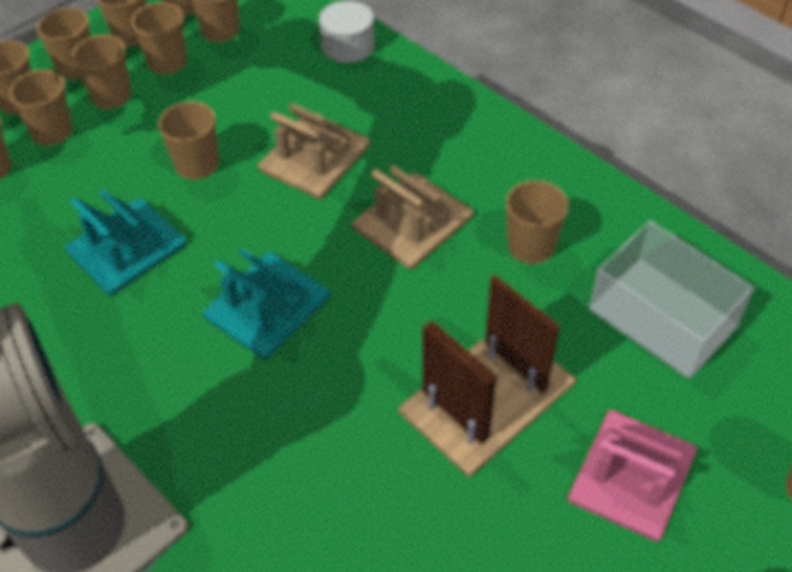

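The scene shows two plywood holders. Narrow is at scene (289,217) and side (265,176); wide is at scene (350,202) and side (222,148). The thick board stands in the peg place nearer the robot, the thin one in the farther place. Pink and turquoise are the look-alikes.

```bash
cat > h.py <<'E'
import numpy as np,cv2,pickle
from scipy.spatial.transform import Rotation as Ro
def proj(p,X):
    X=np.asarray(X,float).reshape(-1,3)
    K=np.array([[p["fx"],0,p["cx"]],[0,p["fy"],p["cy"]],[0,0,1]])
    return cv2.projectPoints(X,cv2.Rodrigues(np.array(p["R"]))[0],np.array(p["t"],float),K,np.array(p["dist"],float))[0].reshape(-1,2)
def ray(p,uv):
    K=np.array([[p["fx"],0,p["cx"]],[0,p["fy"],p["cy"]],[0,0,1]])
    R=np.array(p["R"]);u=cv2.undistortPoints(np.array([[uv]],float),K,np.array(p["dist"],float))[0,0]
    d=R.T@np.array([u[0],u[1],1]);return -R.T@np.array(p["t"]),d/np.linalg.norm(d)
def tri(obs):
    A=0;b=0
    for p,uv in obs:
        o,d=ray(p,uv);M=np.eye(3)-np.outer(d,d);A=A+M;b=b+M@o
    return np.linalg.solve(A,b)
def onz(p,uv,z):
    o,d=ray(p,uv);return o+d*(z-o[2])/d[2]
E
python3 - <<'E'
from h import *
P=pickle.load(open("p0.pkl","rb"));s,d=P["scene"],P["side"]
for n,a,b in(("thin",(190,199),(314,234)),("thick",(180,172),(289,251)),("nar",(288,219),(265,176)),("wide",(350,202),(222,148)),("stand",(180,226),(305,265)),("cup1",(247,242),(318,179)),("cup2",(366,163),(166,143)),("pink",(115,227),(365,294))):
    print(n,tri([(s,a),(d,b)]).round())
f=lambda x,y:(80+x/2.2,80+y/2.2)
g=lambda x,y:(60+x/2.1,90+y/2.1)
for n,c in(("stand12",[(399,409),(470,472),(574,380)]),("nar14",[(354,224),(408,266),(473,211)]),("wide14",[(259,163),(320,193),(368,143)])):
    print(n,[onz(d,f(*q),14)[:2].round().tolist() for q in c])
for n,c in(("stand12",[(228,304),(318,294)]),("nar14",[(427,260),(464,320),(540,300)]),("wide14",[(549,238),(614,286),(667,260)])):
    print(n,[onz(s,g(*q),14)[:2].round().tolist() for q in c])
E
```

```text
thin [ 543. -232.   88.]
thick [ 439. -235.  117.]
nar [638.  46.  27.]
wide [628. 250.  28.]
stand [ 508. -253.  -32.]
cup1 [ 725. -106.   58.]
cup2 [491. 380.  62.]
pink [ 525. -446.   27.]
stand12 [[397.0, -174.0], [395.0, -300.0], [589.0, -309.0]]
nar14 [[574.0, 96.0], [573.0, -18.0], [716.0, -14.0]]
wide14 [[557.0, 295.0], [581.0, 178.0], [706.0, 203.0]]
stand12 [[590.0, -305.0], [606.0, -182.0]]
nar14 [[582.0, -14.0], [714.0, -8.0], [709.0, 107.0]]
wide14 [[588.0, 177.0], [715.0, 219.0], [687.0, 322.0]]
```

```bash
cat >> h.py <<'E'
def cur(s): return np.array(s["eef_pos"]),Ro.from_euler("xyz",s["tool_rot"])
def plan(s,pos,rot):
    p,R=cur(s);d=R.inv().apply(np.array(pos)-p);r=(R.inv()*Ro.from_euler("xyz",rot)).as_rotvec(degrees=True)
    print("now",p.round(1),"rot",R.as_euler("xyz").round(3),"t",round(s["clock"],2))
    print("shift units (now axes)",(d/150).round(3),"|mm|",np.linalg.norm(d).round(),"turn units",(r/45).round(3),"deg",np.linalg.norm(r).round(1))
    print("shift in target axes",(Ro.from_euler("xyz",rot).inv().apply(np.array(pos)-p)/150).round(3))
E
python3 - <<'E'
from h import *;from cell import ctrl
p=ctrl.get_image("wrist");s=ctrl.read_state();pos,R=cur(s)
Rc=np.array(p["R"]);c=-Rc.T@np.array(p["t"])
print("cam in tool",R.inv().apply(c-pos).round(1),(Rc@R.as_matrix()).round(3),p["fx"],p["cx"],p["cy"],p["dist"])
plan(s,[610,100,330],[np.pi,0,np.pi/2])
E
```

```text
cam in tool [ 8.010e+01 -1.000e-01 -1.436e+02] [[ 0.002  1.     0.   ]
 [-0.95   0.002 -0.312]
 [-0.312  0.     0.95 ]] 295.549497480237 257.26927264083787 190.05086987862262 [-0.06510811  0.          0.          0.          0.        ]
now [248.8 600.6 231.3] rot [ 3.142 -0.     2.749] t 0.75
shift units (now axes) [-3.502 -2.161 -0.658] |mm| 625.0 turn units [ 0.  -0.   1.5] deg 67.5
shift in target axes [-3.337  2.408 -0.658]
```

{"api": "step_arm", "payload": {
  "series": [
    [[0,0,0.1875,0,0,0,0],[0,0,0.1875,0,0,0,0],[0,0,0.1875,0,0,0,0],[0,0,0.1875,0,0,0,0],[0,0,0.1875,0,0,0,0],[0,0,0.1875,0,0,0,0],[0,0,0.1875,0,0,0,0],[0,0,0.1875,0,0,0,0]]
  ]
}}

```text
clock: 1.55
eef_pos: [248.7, 600.6, 231.4]
tool_rot: [-3.141, -0.0, 1.565]
force: [-0.5, -0.4, -0.3]
width: 85.5
gripper_force: 0.0
```

{"api": "step_arm", "payload": {
  "series": [
    [[0,0,0,-0.178,0.214,0,0],[0,0,0,-0.178,0.214,0,0],[0,0,0,-0.178,0.214,0,0],[0,0,0,-0.178,0.214,0,0],[0,0,0,-0.178,0.214,0,0],[0,0,0,-0.178,0.214,0,0],[0,0,0,-0.178,0.214,0,0],[0,0,0,-0.178,0.214,0,0],[0,0,0,-0.178,0.214,0,0],[0,0,0,-0.178,0.214,0,0],[0,0,0,-0.178,0.214,0,0],[0,0,0,-0.178,0.214,0,0]]
  ]
}}

```text
clock: 2.75
eef_pos: [635.1, 279.0, 231.4]
tool_rot: [-3.142, -0.0, 1.571]
force: [-0.4, 1.1, -0.6]
width: 85.4
gripper_force: 0.0
```

```bash
cat >> h.py <<'E'
def shot(name,n="wrist"):
    from cell import ctrl
    p=ctrl.get_image(n);pickle.dump(p,open(f"{name}.pkl","wb"));cv2.imwrite(f"pics/{name}.png",cv2.cvtColor(p["img"],cv2.COLOR_RGB2BGR));return p
E
python3 -c "
from h import *;shot('w1')"
```

{"api": "step_arm", "payload": {
  "series": [
    [[0,0,0,-0.27,0.01,0,0],[0,0,0,-0.27,0.01,0,0],[0,0,0,-0.27,0.01,0,0],[0,0,0,-0.27,0.01,0,0],[0,0,0,-0.27,0.01,0,0],[0,0,0,0,0,0,0]]
  ]
}}

```text
clock: 3.4
eef_pos: [641.6, 68.3, 232.0]
tool_rot: [3.141, 0.006, 1.56]
force: [0.3, -1.6, 0.2]
width: 85.0
gripper_force: 0.0
```

```bash
python3 -c "
from h import *;from cell import ctrl
shot('w2');s=ctrl.read_state();plan(s,[490,-200,330],[np.pi,0,np.pi/2])"
```

```text
now [641.6  72.9 231.8] rot [3.141e+00 2.000e-03 1.564e+00] t 3.45
shift units (now axes) [-1.828 -0.998 -0.652] |mm| 327.0 turn units [ 0.001  0.003 -0.009] deg 0.4
shift in target axes [-1.82  -1.011 -0.655]
```

View pics/w1.png

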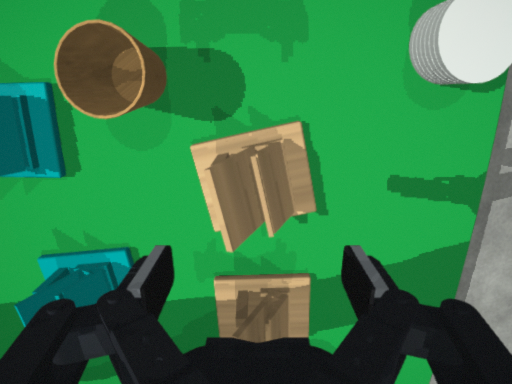

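View pics/w2.png

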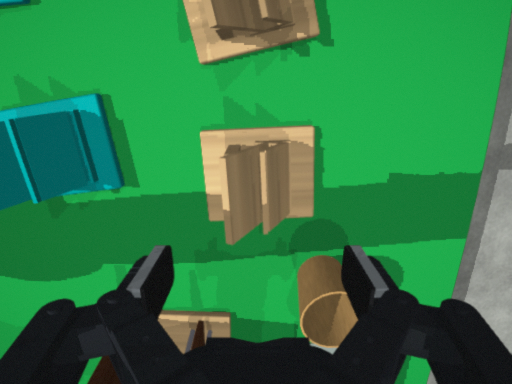

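The w1 picture shows the wide holder at about (255,185), turned roughly 15°. In w2 the narrow holder is at about (258,185), turned about 2°, with the wide one above it. The widths and sides agree with the networks.

{"api": "step_arm", "payload": {
  "series": [
    [[0,0,0,-0.26,-0.143,-0.093,0],[0,0,0,-0.26,-0.143,-0.093,0],[0,0,0,-0.26,-0.143,-0.093,0],[0,0,0,-0.26,-0.143,-0.093,0],[0,0,0,-0.26,-0.143,-0.093,0],[0,0,0,-0.26,-0.143,-0.093,0],[0,0,0,-0.26,-0.143,-0.093,0],[0,0,0,0,0,0,0],[0,0,0,0,0,0,0]]
  ]
}}

```text
clock: 4.35
eef_pos: [491.6, -195.0, 329.5]
tool_rot: [3.14, -0.001, 1.57]
force: [1.2, 0.6, -0.2]
width: 85.5
gripper_force: 0.0
```

```bash
python3 -c "
from h import *;from cell import ctrl
shot('w3');s=ctrl.read_state();plan(s,[440,-235,300],[np.pi,0,np.pi/2]);print(s['qpos'])"
```

```text
now [ 492.1 -193.6  328.9] rot [ 3.141e+00 -1.000e-03  1.572e+00] t 4.4
shift units (now axes) [-0.276 -0.348  0.192] |mm| 73.0 turn units [ 0.001 -0.002  0.002] deg 0.1
shift in target axes [-0.276 -0.347  0.193]
[ 0.03919964  0.3710521   0.40276986  1.72534076 -0.16386948  1.07813971
  0.49691721]
```

View pics/w3.png

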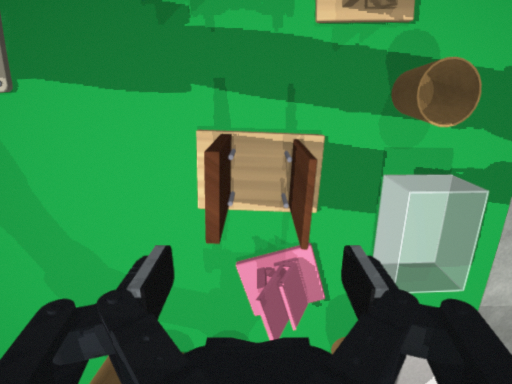

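```bash
cat > fit.py <<'E'
from h import *
from scipy.optimize import minimize
def box(lo,hi): return np.array([[a,b,c] for a in(lo[0],hi[0]) for b in(lo[1],hi[1]) for c in(lo[2],hi[2])],float)
def place(pts,x,y,yaw,z=0): return Ro.from_euler("z",yaw).apply(pts)+[x,y,z]
S=4
def render(p,hulls,roi):
    x0,y0,x1,y1=roi;m=np.zeros(((y1-y0)*S,(x1-x0)*S),np.uint8)
    for h in hulls:
        uv=((proj(p,h)-[x0,y0]+.5)*S-.5)
        cv2.fillConvexPoly(m,cv2.convexHull(np.round(uv*16).astype(np.int32)),255,shift=4)
    return cv2.GaussianBlur(cv2.resize(m,None,fx=1/S,fy=1/S,interpolation=cv2.INTER_AREA).astype(np.float32)/255,(0,0),.7)
def fit(model,views,x0,step):
    def cost(v):return sum(np.abs(render(p,model(v),roi)-m).sum()*w for p,roi,m,w in views)
    x0=np.array(x0,float)
    for _ in range(3):
        sim=np.vstack([x0]+[x0+np.eye(len(x0))[i]*step[i] for i in range(len(x0))])
        r=minimize(cost,x0,method="Nelder-Mead",options=dict(initial_simplex=sim,maxiter=400,xatol=.02,fatol=.01));x0=r.x;step=np.array(step)/2
    return r.x,[np.abs(render(p,model(r.x),roi)-m).sum().round() for p,roi,m,w in views],[m.sum().round() for _,_,m,_ in views]
def roi_of(p,hulls,mg):
    uv=proj(p,np.vstack(hulls));a=np.maximum(uv.min(0)-mg,0).astype(int);b=np.minimum(uv.max(0)+mg,[512,384]).astype(int);return (*a,*b)
def boards(v): return [place(box((-4.5,-55,-75),(4.5,55,75)),v[0],v[1],v[2],87),place(box((-8.5,-55,-75),(8.5,55,75)),v[3],v[4],v[5],87)]
def slotT(x,y,yaw):
    ax=Ro.from_euler("z",yaw)*Ro.from_euler("y",-30,degrees=True);return ax,np.array([x,y,36.])
def holder(w):
    def f(v):
        x,y,yaw,dx=v;ax,o=slotT(x,y,yaw)
        H=[place(box((-70+dx,-60,0),(70+dx,60,14)),x,y,yaw)]
        for lo,hi in(((-w/2-8,-45,0),(-w/2,45,85)),((w/2,-45,0),(w/2+8,45,42)),((w/2,-45,40),(w/2+8,45,50))):H.append(ax.apply(box(lo,hi))+o)
        H.append(np.vstack([ax.apply(box((-w/2-8,-45,-8),(w/2+8,45,0)))+o]))
        return H
    return f
def dark(im): 
    i=im.astype(int);return ((i.max(2)<110)&(i[...,0]>i[...,1]*1.25))
def wood(im):
    i=im.astype(int);return (i[...,0]>i[...,1]*.95)
E
python3 - <<'E'
from fit import *
P=pickle.load(open("p0.pkl","rb"));W={k:pickle.load(open(k+".pkl","rb")) for k in("w1","w2","w3")}
sm=lambda m:cv2.GaussianBlur(m.astype(np.float32),(0,0),.5)
def mk(p,model,v,fn,mg,w,cut=None):
    r=roi_of(p,model(v),mg);r=list(r)
    if cut:r[3]=min(r[3],cut)
    return (p,r,sm(fn(p["img"][r[1]:r[3],r[0]:r[2]])),w)
v0=[545,-240,-.03,436,-238,-.03]
vs=[mk(P["scene"],boards,v0,dark,12,1),mk(P["side"],boards,v0,dark,12,1),mk(W["w3"],boards,v0,dark,10,1,246)]
for use in([0,1,2],[2],[0,1]):print("boards",*fit(boards,[vs[i] for i in use],v0,[5,5,.05]*2))
for n,w,v0,k in(("narrow",12,[643,42,.03,0],"w2"),("wide",20,[635,248,.22,0],"w1")):
    f=holder(w);c={"w1":272,"w2":252}[k]
    vs=[mk(P["scene"],f,v0,wood,8,1),mk(P["side"],f,v0,wood,8,1),mk(W[k],f,v0,wood,14,1,c)]
    for use in([0,1,2],[2],[0,1]):
        r=fit(f,[vs[i] for i in use],v0,[5,5,.05,4]);print(n,r[0].round(3),*r[1:])
        if use==[0,1,2]:
            im=cv2.cvtColor(W[k]["img"],cv2.COLOR_RGB2BGR);im=cv2.resize(im[100:272,170:342],None,fx=3,fy=3,interpolation=cv2.INTER_CUBIC)
            E=[(0,1),(0,2),(0,4),(1,3),(1,5),(2,3),(2,6),(3,7),(4,5),(4,6),(5,7),(6,7)]
            for h,cl in zip(f(r[0]),[(0,0,255),(255,0,0),(255,0,255),(255,0,255)]):
                uv=((proj(W[k],h)-[170,100]+.5)*3).astype(int)
                for a,b in E:cv2.line(im,tuple(map(int,uv[a])),tuple(map(int,uv[b])),cl,1)
            globals().setdefault("T",[]).append(im)
o=np.hstack([t[:510,:390+10] for t in [x[:,60:460] for x in T]]);cv2.imwrite("pics/fit.png",o[:600,:800])
E
```

```text
boards [ 5.49670500e+02 -2.37891592e+02 -2.38828585e-02  4.41270668e+02
 -2.28500439e+02 -7.15717882e-02] [np.float32(255.0), np.float32(501.0), np.float32(798.0)] [np.float32(2363.0), np.float32(2013.0), np.float32(3881.0)]
boards [ 5.49388195e+02 -2.35553075e+02 -7.31840026e-03  4.41323666e+02
 -2.27635622e+02 -7.31622353e-02] [np.float32(765.0)] [np.float32(3881.0)]
boards [ 5.49370525e+02 -2.39503837e+02 -1.44445450e-01  4.43605835e+02
 -2.29994454e+02 -9.55728171e-02] [np.float32(239.0), np.float32(404.0)] [np.float32(2363.0), np.float32(2013.0)]
narrow [ 6.61481e+02  4.74160e+01  3.70000e-02 -1.80090e+01] [np.float32(500.0), np.float32(243.0), np.float32(324.0)] [np.float32(2263.0), np.float32(1421.0), np.float32(10678.0)]
narrow [ 6.61446e+02  4.75210e+01  4.00000e-02 -1.77950e+01] [np.float32(322.0)] [np.float32(10678.0)]
narrow [ 6.60579e+02  4.71810e+01  3.70000e-02 -1.86300e+01] [np.float32(475.0), np.float32(258.0)] [np.float32(2263.0), np.float32(1421.0)]
wide [ 6.49437e+02  2.57902e+02  2.25000e-01 -1.73110e+01] [np.float32(577.0), np.float32(263.0), np.float32(336.0)] [np.float32(2185.0), np.float32(1288.0), np.float32(10635.0)]
wide [ 6.49591e+02  2.58114e+02  2.20000e-01 -1.76410e+01] [np.float32(332.0)] [np.float32(10635.0)]
wide [ 6.48501e+02  2.58435e+02  2.07000e-01 -1.82800e+01] [np.float32(551.0), np.float32(281.0)] [np.float32(2185.0), np.float32(1288.0)]
```

View pics/fit.png

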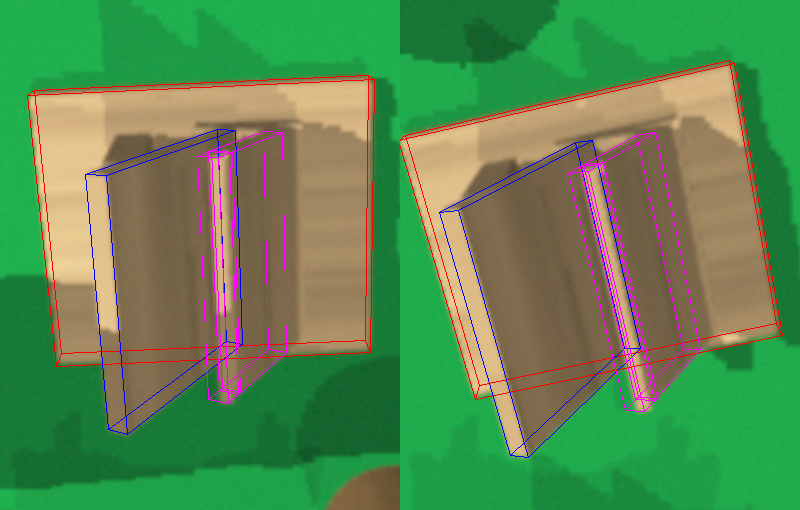

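The holder overlays match the picture closely. The board fit is poorer, so I'll check its mask.

```bash
python3 - <<'E'
from fit import *
W=pickle.load(open("w3.pkl","rb"));P=pickle.load(open("p0.pkl","rb"))
v=[549.5,-236,-.02,441.3,-228,-.07];E=[(0,1),(0,2),(0,4),(1,3),(1,5),(2,3),(2,6),(3,7),(4,5),(4,6),(5,7),(6,7)]
def ov(p,x0,y0,w,h,k):
    i=p["img"][y0:y0+h,x0:x0+w];a=cv2.resize(cv2.cvtColor(i,cv2.COLOR_RGB2BGR),None,fx=k,fy=k,interpolation=cv2.INTER_CUBIC)
    b=cv2.resize(dark(i).astype(np.uint8)*255,None,fx=k,fy=k);b=cv2.merge([b]*3)
    for q in(a,b):
        for hu,c in zip(boards(v),[(0,255,255),(255,255,0)]):
            uv=((proj(p,hu)-[x0,y0]+.5)*k).astype(int)
            for m,n in E:cv2.line(q,tuple(map(int,uv[m])),tuple(map(int,uv[n])),c,1)
    return np.hstack([a,b])
cv2.imwrite("pics/bo.png",np.vstack([ov(W,185,115,155,140,2.5)[:345,:760],np.hstack([ov(P["side"],260,190,95,110,2)[:220],ov(P["scene"],155,150,95,95,2.1)[:199].repeat(1,0)[:199] if 0 else np.zeros((220,380,3),np.uint8)])[:220,:760].copy() if 1 else 0][:2]) if False else ov(W,185,115,155,140,2.5))
E
```

```text
(no output)
```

View pics/bo.png

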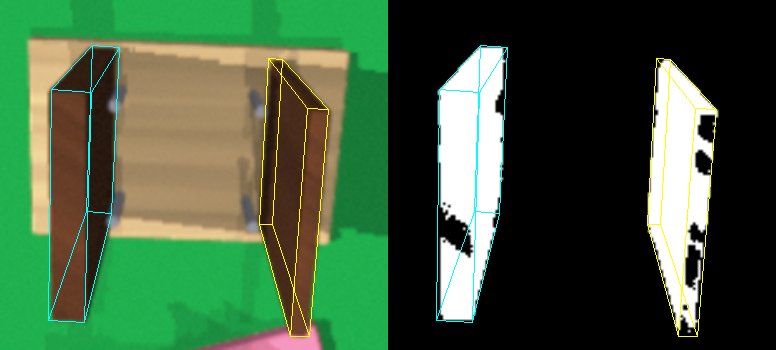

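The w3 overlay (thick at crop (85,200), thin at (295,200)) fits both boards well. The thin board is at (549.5,-236.5) and the thick one at (441.3,-228.5). I'll pick the thin one first.

{"api": "step_arm", "payload": {
  "series": [
    [[0,0,0.022,-0.095,0.128,0.176,0],[0,0,0,-0.095,0.128,0.176,0],[0,0,0,-0.096,0.127,0.175,0],[0,0,0,0,0,0,0],[0,0,0,0,0,0,0],[0,0,0,0,0,0,0]]
  ]
}}

```text
clock: 5.0
eef_pos: [548.7, -237.4, 250.4]
tool_rot: [3.141, -0.001, 1.556]
force: [0.2, 0.2, -0.5]
width: 85.4
gripper_force: 0.0
```

```bash
python3 -c "
from h import *;from cell import ctrl
s=ctrl.read_state();plan(s,[549.5,-236.5,118],[np.pi,0,np.pi/2-.015])"
```

```text
now [ 548.7 -237.4  250.4] rot [ 3.141e+00 -1.000e-03  1.556e+00] t 5.0
shift units (now axes) [0.005 0.005 0.882] |mm| 132.0 turn units [ 0.001 -0.001 -0.   ] deg 0.1
shift in target axes [0.006 0.005 0.882]
```

Descend and close.

{"api": "step_arm", "payload": {
  "series": [
    [[0,0,0,0.005,0.005,0.2,0],[0,0,0,0,0,0.2,0],[0,0,0,0,0,0.2,0],[0,0,0,0,0,0.14,0],[0,0,0,0,0,0.14,0],[0,0,0,0,0,0,1],[0,0,0,0,0,0,1],[0,0,0,0,0,0,1],[0,0,0,0,0,0,1],[0,0,0,0,0,0,1],[0,0,0,0,0,0,1],[0,0,0,0,0,0,1]]
  ]
}}

```text
clock: 6.2
eef_pos: [549.6, -238.5, 118.9]
tool_rot: [3.14, 0.0, 1.553]
force: [-0.8, 0.5, 6.5]
width: 8.5
gripper_force: 59.8
```

{"api": "step_arm", "payload": {
  "series": [
    [[0,0,0,0,0,0,1],[0,0,0,0,0,0,1],[0,0,0,0,0,0,1],[0,0,0,0,0,0,1]]
  ]
}}

```text
clock: 6.6
eef_pos: [549.6, -238.5, 118.9]
tool_rot: [3.14, 0.0, 1.553]
force: [-0.2, 0.5, 6.5]
width: 8.3
gripper_force: 59.8
```

{"api": "step_arm", "payload": {
  "series": [
    [[0,0,0,0,0,-0.1,1],[0,0,0,0,0,-0.2,1],[0,0,0,0,0,-0.2,1],[0,0,0,0,0,-0.2,1],[0,0,0,0,0,-0.2,1],[0,0,0,0,0,-0.1,1],[0,0,0,0,0,0,1],[0,0,0,0,0,0,1]]
  ]
}}

```text
clock: 7.4
eef_pos: [548.5, -237.9, 267.2]
tool_rot: [-3.141, -0.001, 1.553]
force: [0.2, 0.1, -1.3]
width: 8.7
gripper_force: 58.8
```

```bash
cat >> h.py <<'E'
SL={"narrow":(661.4,47.5,.038),"wide":(649.5,258.,.222)}
def ins(n,up,dx=0,dy=0,tcp=106):
    x,y,yaw=SL[n];R=Ro.from_euler("z",yaw)*Ro.from_euler("y",-30,degrees=True)
    return R.apply([dx,dy,tcp+up])+[x,y,36],(R*Ro.from_matrix([[0,1,0],[1,0,0],[0,0,-1]])).as_euler("xyz")
E
python3 -c "
from fit import *;from cell import ctrl
p=shot('l1','scene');p2=shot('l1s','side')
s=ctrl.read_state();pos,R=cur(s);print(s['force'],s['width'])
t=ins('narrow',115);print(t);plan(s,*t)
# board position check: fit box along tool
def m(v):
    b=box((-55,-4.5,-75),(55,4.5,75));return [R.apply(b+[v[0],0,v[1]])+pos]
vs=[]
for q in(p,p2):
    r=roi_of(q,m([0,-31]),10);vs.append((q,r,cv2.GaussianBlur(dark(q['img'][r[1]:r[3],r[0]:r[2]]).astype(np.float32),(0,0),.5),1))
print(fit(m,vs,[0,-31],[4,4]),fit(m,vs[:1],[0,-31],[4,4])[0],fit(m,vs[1:],[0,-31],[4,4])[0])
"
```

```text
[-0.52729718 -0.70183496 -1.62126028] 8.087223699850327
(array([550.9797714 ,  43.30201049, 227.39161424]), array([2.61799388, 0.        , 1.60879633]))
now [ 548.1 -237.7  266.3] rot [-3.139e+00 -1.000e-03  1.553e+00] t 7.5
shift units (now axes) [ 1.873 -0.012  0.262] |mm| 284.0 turn units [-0.67   0.017 -0.069] deg 30.3
shift in target axes [ 1.871 -0.051  0.27 ]
(array([-0.96251309, 31.79047537]), [np.float32(318.0), np.float32(522.0)], [np.float32(1661.0), np.float32(1067.0)]) [-1.16749516 31.62877481] [-3.74089999 31.5574794 ]
```

{"api": "step_arm", "payload": {
  "series": [
    [[-0.084,0.002,-0.009,0.15,0,0,1],[-0.084,0.002,-0.009,0.234,0,0,1],[-0.084,0.002,-0.009,0.25,0,0,1],[-0.084,0.002,-0.009,0.25,0,0,1],[-0.084,0.002,-0.009,0.25,0,0,1],[-0.084,0.002,-0.009,0.25,0,0,1],[-0.084,0.002,-0.009,0.25,0,0,1],[-0.082,0.002,-0.008,0.239,0,0,1],[0,0,0,0,0,0,1],[0,0,0,0,0,0,1],[0,0,0,0,0,0,1]]
  ]
}}

```text
clock: 8.6
eef_pos: [544.5, 18.0, 263.0]
tool_rot: [2.678, -0.006, 1.607]
force: [-0.0, -0.2, -0.8]
width: 8.2
gripper_force: 60.4
```

```bash
python3 -c "
from h import *;from cell import ctrl
s=ctrl.read_state();plan(s,*ins('narrow',105,0,1,107));print(s['force'],s['width'])"
```

```text
now [544.5  18.  263. ] rot [ 2.678 -0.006  1.607] t 8.6
shift units (now axes) [ 0.172 -0.059  0.295] |mm| 52.0 turn units [-0.077 -0.005 -0.006] deg 3.5
shift in target axes [ 0.174 -0.076  0.291]
[-0.0077445  -0.16623395 -0.80746996] 8.209500162565906
```

{"api": "step_arm", "payload": {
  "series": [
    [[-0.077,-0.005,-0.006,0,0,0,1],[0,0,0,0.087,-0.038,0.1,1],[0,0,0,0.087,-0.038,0.1,1],[0,0,0,0,0,0.091,1],[0,0,0,0,0,0,1],[0,0,0,0,0,0,1],[0,0,0,0,0,0,1]]
  ]
}}

```text
clock: 9.3
eef_pos: [553.3, 45.0, 230.4]
tool_rot: [2.679, -0.012, 1.609]
force: [-0.1, -0.5, -1.6]
width: 8.2
gripper_force: 60.4
```

```bash
cat > chk.py <<'E'
from fit import *;from cell import ctrl
import sys
def chk(name,n,th,up,off,dz):
    """overlay slot + board (from tool pose) in wrist, side, scene"""
    s=ctrl.read_state();pos,R=cur(s);f=holder(dict(narrow=12,wide=20)[n])((*SL[n],-18))
    b=R.apply(box((-55,-th/2,-75),(55,th/2,75))+[off,0,dz-75])+pos
    E=[(0,1),(0,2),(0,4),(1,3),(1,5),(2,3),(2,6),(3,7),(4,5),(4,6),(5,7),(6,7)];out=[]
    for c in("side","scene"):
        p=shot(name+c,c);uv=proj(p,np.vstack(f+[b]));m=uv.mean(0).astype(int)-[45,55]
        im=cv2.resize(cv2.cvtColor(p["img"],cv2.COLOR_RGB2BGR)[m[1]:m[1]+110,m[0]:m[0]+100],None,fx=4,fy=4,interpolation=cv2.INTER_CUBIC)
        for h,cl in zip(f[:4]+[b],[(0,0,255),(255,0,0),(255,0,255),(255,0,255),(0,255,255)]):
            q=((proj(p,h)-m+.5)*4).astype(int)
            for i,j in E:cv2.line(im,tuple(map(int,q[i])),tuple(map(int,q[j])),cl,1)
        out.append(im)
    cv2.imwrite(f"pics/{name}.png",np.hstack(out))
E
python3 -c "
from chk import *
s=ctrl.read_state();plan(s,*ins('narrow',105,0,1,107));print(s['force'],s['width'])
chk('c1','narrow',9,105,-1,107)"
```

```text
now [553.3  45.  230.4] rot [ 2.679 -0.012  1.609] t 9.3
shift units (now axes) [-0.005 -0.02   0.071] |mm| 11.0 turn units [-0.078 -0.013 -0.006] deg 3.6
shift in target axes [-0.004 -0.024  0.069]
[-0.1372088  -0.53663488 -1.58340166] 8.218673528412195
```

View pics/c1.png

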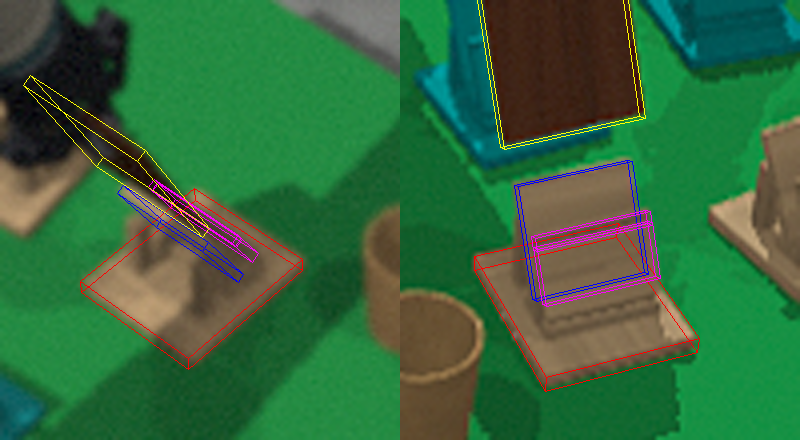

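```bash
python3 -c "
from h import *;from cell import ctrl
s=ctrl.read_state();print(np.round(s['qpos'],3))"
```

```text
[-0.604  0.397  0.601  2.227 -1.099  0.233  0.982]
```

```bash
cat > kin.py <<'E'
from h import *
import itertools
from scipy.optimize import least_squares
D=[([-1.244,.629,.038,1.518,-.027,.996,-.02],[248.7,600.5,231.3],[3.1416,0,2.749]),
([0.0392,.37105,.40277,1.72534,-.16387,1.07814,.49692],[492.1,-193.6,328.9],[3.141,-.001,1.572]),
([-.604,.397,.601,2.227,-1.099,.233,.982],[553.3,45,230.4],[2.679,-.012,1.609])]
def fk(q,L,sg):
    h,d1,a,d2,d3,y0,y7,b=L;q=np.array(q)*sg;z=lambda t:Ro.from_euler("z",t);y=lambda t:Ro.from_euler("y",t)
    R=z(q[0]+y0)*y(q[1])*z(q[2]);p=np.array([0,0,h])+R.apply([a,0,d1]);R=R*y(q[3]);p=p+R.apply([-a,0,0]);R=R*z(q[4]);p=p+R.apply([0,0,d2]);R=R*y(q[5])
    R=R*z(q[6]+y7);p=p+R.apply([0,0,d3])+ (R*z(-q[6]-y7)).apply([b,0,0]);return p,R
def res(L,sg):
    r=[]
    for q,p,e in D:
        P,R=fk(q,L,sg);r+=list((P-p)/1);r+=list((R.inv()*Ro.from_euler("xyz",e)).as_rotvec()*300)
    return r
if __name__=="__main__":
    best=[]
    for s in itertools.product((1,-1),repeat=4):
        sg=np.array([s[0],1,s[1],1,s[2],1,s[3]])
        for y0 in(0,np.pi/2,-np.pi/2,np.pi):
          for y7 in(0,np.pi/2,-np.pi/2,np.pi):
            x=least_squares(res,[330,350,0,350,250,y0,y7,0],args=(sg,),max_nfev=60);best.append((x.cost,sg,x.x))
    best.sort(key=lambda b:b[0])
    for b in best[:3]:print(b)
    pickle.dump(best[0],open("kin.pkl","wb"));print(np.round(res(best[0][2],best[0][1]),1))
E
python3 kin.py
```

```text
(np.float64(23.34089513287066), array([-1,  1, -1,  1, -1,  1, -1]), array([ 3.51813511e+02,  5.53534172e+02,  2.96671805e-01,  3.84524518e+02,
        3.57485383e+02, -4.40129210e-02,  1.52905604e+00, -1.80442380e+00]))
(np.float64(23.340895132878778), array([-1,  1, -1,  1, -1,  1, -1]), array([ 3.51813335e+02,  5.53534137e+02,  2.96736769e-01,  3.84524418e+02,
        3.57485256e+02, -4.40129259e-02,  1.52905603e+00, -1.80443657e+00]))
(np.float64(23.34089513288744), array([-1,  1, -1,  1, -1,  1, -1]), array([ 3.51813390e+02,  5.53534173e+02,  2.96702757e-01,  3.84524457e+02,
        3.57485310e+02, -4.40129270e-02,  1.52905603e+00, -1.80443331e+00]))
[ 0.3 -0.2  1.4 -0.3 -0.1 -0.6  1.   2.6 -0.5  0.  -0.1 -0.5  0.2 -0.8
 -0.9  0.2  5.8  1.1]
```

```bash
cat >> kin.py <<'E'
LO=np.array([-3.06,-.37,-1.25,.18,-1.1,.23,-2.94]);HI=np.array([3.06,2.12,1.32,2.47,4.24,1.98,2.94])
def ik(p,R,n=60,seeds=None):
    c,sg,L=pickle.load(open("kin.pkl","rb"));rng=np.random.default_rng(0);S=[]
    def f(q):
        P,Q=fk(q,L,sg);return np.r_[(P-p)/10,(Q.inv()*R).as_rotvec()*30]
    for q0 in(list(seeds) if seeds is not None else [])+[rng.uniform(LO+.02,HI-.02) for _ in range(n)]:
        r=least_squares(f,q0,bounds=(LO,HI),max_nfev=80)
        if r.cost<1e-2:S.append(r.x)
    return np.array(S)
E
python3 - <<'E'
from kin import *
for n in("narrow","wide"):
  for up in(105,50,0):
    for fl in(0,1):
        p,e=ins(n,up,0,0,107);R=Ro.from_euler("xyz",e)*Ro.from_euler("z",np.pi*fl)
        S=ik(p,R)
        if len(S)==0:print(n,up,fl,"none");continue
        m=np.minimum(S-LO,HI-S)[:,1:].min(1);o=np.argsort(-m)[:2]
        print(n,up,fl,len(S),m[o].round(2),S[o].round(2).tolist(),"q3 range",S[:,2].min().round(2),S[:,2].max().round(2))
E
```

```text
narrow 105 0 13 [0.18 0.16] [[0.51, 0.5, -0.9, 2.29, 1.66, 0.46, -1.72], [0.44, 0.47, -0.79, 2.28, 1.66, 0.39, -1.72]] q3 range -1.23 -0.48
narrow 105 1 20 [0.18 0.18] [[0.49, 0.49, -0.87, 2.29, 1.66, 0.44, 1.42], [0.59, 0.57, -1.06, 2.29, 1.65, 0.57, 1.44]] q3 range -1.24 -0.48
narrow 50 0 24 [0.2 0.2] [[0.36, 0.59, -0.71, 2.27, 1.93, 0.44, -1.96], [0.44, 0.64, -0.84, 2.27, 1.88, 0.52, -1.9]] q3 range -1.2 0.6
narrow 50 1 29 [0.2 0.2] [[0.41, 0.62, -0.79, 2.27, 1.89, 0.49, 1.23], [0.49, 0.67, -0.92, 2.27, 1.85, 0.58, 1.28]] q3 range -1.25 0.64
narrow 0 0 35 [0.24 0.24] [[0.46, 0.8, -0.91, 2.23, 1.96, 0.66, -1.9], [0.38, 0.74, -0.76, 2.23, 2.03, 0.55, -2.01]] q3 range -1.23 0.78
narrow 0 1 28 [0.24 0.24] [[0.31, 0.7, -0.65, 2.23, 2.09, 0.48, 1.05], [0.44, 0.79, -0.88, 2.23, 1.98, 0.64, 1.21]] q3 range -1.24 0.82
wide 105 0 15 [0.28 0.24] [[0.14, 0.58, -0.96, 2.19, 1.56, 0.64, -1.76], [-0.01, 0.5, -0.71, 2.19, 1.53, 0.47, -1.75]] q3 range -1.23 -0.23
wide 105 1 17 [0.28 0.28] [[0.1, 0.55, -0.89, 2.19, 1.56, 0.58, 1.38], [0.04, 0.52, -0.79, 2.19, 1.54, 0.52, 1.38]] q3 range -1.25 -0.23
wide 50 0 19 [0.28 0.27] [[0.12, 0.74, -0.97, 2.17, 1.73, 0.73, -1.86], [-0.05, 0.62, -0.66, 2.17, 1.75, 0.5, -1.93]] q3 range -1.23 -0.19
wide 50 1 15 [0.23 0.18] [[0.15, 0.76, -1.02, 2.16, 1.72, 0.77, 1.3], [0.17, 0.79, -1.07, 2.17, 1.73, 0.81, 1.3]] q3 range -1.21 -0.19
wide 0 0 27 [0.3  0.26] [[-0.07, 0.73, -0.64, 2.13, 1.89, 0.53, -2.03], [0.12, 0.87, -0.99, 2.13, 1.84, 0.81, -1.9]] q3 range -1.25 0.64
wide 0 1 22 [0.34 0.26] [[-0.02, 0.76, -0.72, 2.13, 1.89, 0.6, 1.13], [0.12, 0.88, -0.99, 2.13, 1.85, 0.82, 1.24]] q3 range -1.25 0.66
```

```bash
cat > sim.py <<'E'
from kin import *
c,SG,L=pickle.load(open("kin.pkl","rb"))
def err(q,p,R):
    P,Q=fk(q,L,SG);return np.r_[p-P,(R*Q.inv()).as_rotvec()*300]
def J(q):
    P,Q=fk(q,L,SG);j=np.zeros((6,7))
    for i in range(7):
        d=np.zeros(7);d[i]=1e-5;P2,Q2=fk(q+d,L,SG);j[:,i]=np.r_[(P2-P)/1e-5,(Q2*Q.inv()).as_rotvec()*300/1e-5]
    return j
def go(q,p,R,lam=10):
    for _ in range(8):
        free=np.ones(7,bool)
        for _ in range(3):
            j=J(q)[:,free];dq=np.zeros(7);dq[free]=j.T@np.linalg.solve(j@j.T+lam**2*np.eye(6),err(q,p,R))
            bad=free&(((q+dq)<LO)|((q+dq)>HI))
            if not bad.any():break
            free&=~bad
        q=np.clip(q+dq,LO,HI)
    return q
def path(q,wps,n=10):
    P,Q=fk(q,L,SG)
    for p,e in wps:
        R=e if not isinstance(e,(list,tuple,np.ndarray)) else Ro.from_euler("xyz",e);rv=(Q.inv()*R).as_rotvec()
        for k in range(1,n+1):q=go(q,P+(np.array(p)-P)*k/n,Q*Ro.from_rotvec(rv*k/n))
        P,Q=np.array(p,float),R
    return q,np.abs(err(q,P,Q)).max()
E
python3 - <<'E'
from sim import *
h=np.pi/2;pi=np.pi
q=np.array(D[0][0])
q,e=path(q,[([248.7,600.5,231],[pi,0,h]),([634,280,231],[pi,0,h]),([641.6,73,231.5],[pi,0,h]),([492,-193.6,329],[pi,0,h])]);print(q.round(2),e,"actual",D[1][0])
q,e=path(np.array(D[1][0]),[([549,-238,250],[pi,0,h-.015]),([549.6,-238.5,118.9],[pi,0,h-.018]),([548,-238,266],[pi,0,h-.018]),([545,18,263],[2.678,-.006,1.607]),([553.3,45,230.4],[2.679,-.012,1.609])]);print(q.round(2),e,"actual",D[2][0])
q0=np.array(D[2][0]);p,e3=ins("narrow",105,0,1,107);T=Ro.from_euler("xyz",e3)
V=Ro.from_euler("xyz",[pi,0,1.609])
for side in(-40,-25,25,40):
    Rs=Ro.from_euler("x",side,degrees=True)
    q1,ea=path(q0,[([545,18,290],V)]);q2,eb=path(q1,[([545,18,290],Rs*V)]);q3,ec=path(q2,[([545,18,290],Rs*T)]);q4,ed=path(q3,[(p,T)])
    print(side,[(x.round(2).tolist(),round(y,1)) for x,y in((q1,ea),(q2,eb),(q3,ec),(q4,ed))])
E
```

```text
[ 0.03  0.37  0.42  1.72 -0.17  1.08  0.51] 2.2737367544323206e-13 actual [0.0392, 0.37105, 0.40277, 1.72534, -0.16387, 1.07814, 0.49692]
[-0.54  0.38  0.54  2.23 -1.08  0.23  0.98] 2.7051741680050867e-07 actual [-0.604, 0.397, 0.601, 2.227, -1.099, 0.233, 0.982]
-40 [([-0.7, 0.58, 0.99, 1.74, -0.53, 1.12, 0.5], np.float64(0.0)), ([-1.13, 0.93, 1.27, 1.7, -0.2, 1.07, 0.09], np.float64(0.0)), ([-1.38, 0.79, 1.32, 2.18, -0.12, 0.26, 0.0], np.float64(0.0)), ([-0.56, 0.39, 0.55, 2.21, -0.99, 0.23, 0.88], np.float64(20.4))]
-25 [([-0.7, 0.58, 0.99, 1.74, -0.53, 1.12, 0.5], np.float64(0.0)), ([-1.02, 0.76, 1.19, 1.72, -0.3, 1.06, 0.22], np.float64(0.0)), ([-1.26, 0.57, 1.24, 2.21, -0.37, 0.24, 0.28], np.float64(0.0)), ([-0.58, 0.4, 0.57, 2.22, -1.1, 0.23, 0.98], np.float64(17.6))]
25 [([-0.7, 0.58, 0.99, 1.74, -0.53, 1.12, 0.5], np.float64(0.0)), ([-0.31, 0.58, 0.79, 1.74, -0.81, 1.33, 0.83], np.float64(0.0)), ([0.72, 0.34, -0.59, 2.23, -1.1, 0.38, 1.12], np.float64(0.0)), ([-0.61, 0.41, 0.62, 2.21, -1.08, 0.26, 0.96], np.float64(20.0))]
40 [([-0.7, 0.58, 0.99, 1.74, -0.53, 1.12, 0.5], np.float64(0.0)), ([-0.1, 0.65, 0.68, 1.73, -0.94, 1.5, 0.99], np.float64(0.0)), ([1.05, 0.56, -0.9, 2.22, -1.1, 0.41, 1.15], np.float64(0.0)), ([-0.58, 0.4, 0.57, 2.22, -1.09, 0.23, 0.98], np.float64(17.7))]
```

```bash
cat > search.py <<'E'
from sim import *
import sys,time
from multiprocessing import Pool
q0=np.array(D[2][0]);pi=np.pi
p,e3=ins("narrow",105,0,1,107);T=Ro.from_euler("xyz",e3);p0,_=ins("narrow",0,0,1,107)
def rnd(r):
    pos=[r.uniform(430,650),r.uniform(-150,350),r.uniform(290,420)]
    yaw,fw,sd=r.choice([-90,-60,-30,0,30,60,90]),r.choice([-30,-15,0,15,30]),r.choice([-45,-30,0,30,45])
    return pos,(yaw,fw,sd),Ro.from_euler("z",yaw,degrees=True)*Ro.from_euler("x",sd,degrees=True)*Ro.from_euler("y",-fw,degrees=True)*Ro.from_euler("xyz",[pi,0,pi/2])
def one(seed):
    r=np.random.default_rng(seed);w=[rnd(r) for _ in range(r.integers(1,3))];q=q0
    pts=[]
    for a in w:
        q,e=path(q,[(a[0],a[2])],8);pts.append(q)
        if e>1:return None
    q,e=path(q,[(p,T)],12)
    if e>.3:return None
    qe,e2=path(q,[(p0,T)],6)
    if e2>.3:return None
    P=q0*0+0;d=0;c=fk(q0,L,SG)[0]
    for a in w:d+=np.linalg.norm(c-a[0]);c=np.array(a[0])
    return d,[(np.round(a[0]).tolist(),a[1]) for a in w],q.round(2).tolist(),qe.round(2).tolist(),[x.round(2).tolist() for x in pts]
if __name__=="__main__":
    with Pool() as P:R=[x for x in P.imap_unordered(one,range(600)) if x]
    R.sort(key=lambda x:(len(x[1]),x[0]));print(len(R))
    for x in R[:6]:print(x)
E
time timeout 500 python3 search.py
```

```text
60
(np.float64(93.80914136977523), [([541.0, 40.0, 322.0], (np.int64(-90), np.int64(30), np.int64(30)))], [0.22, 0.4, -0.48, 2.29, 1.73, 0.23, -1.8], [0.28, 0.69, -0.61, 2.23, 2.12, 0.45, -2.12], [[-1.39, 0.65, 1.29, 2.07, 0.01, 0.49, -2.01]])
(np.float64(108.47108427376936), [([620.0, 47.0, 315.0], (np.int64(-60), np.int64(-15), np.int64(-30)))], [0.35, 0.43, -0.66, 2.29, 1.69, 0.32, -1.76], [0.34, 0.72, -0.71, 2.23, 2.06, 0.52, -2.05], [[-0.1, 0.91, -0.02, 0.85, -0.01, 1.95, -1.24]])
(np.float64(125.14815284862645), [([540.0, 151.0, 294.0], (np.int64(-90), np.int64(0), np.int64(-45)))], [0.46, 0.48, -0.83, 2.29, 1.67, 0.41, -1.73], [0.4, 0.76, -0.81, 2.23, 2.01, 0.59, -1.98], [[-0.1, 0.95, -0.35, 0.99, 0.02, 1.98, -1.98]])
(np.float64(126.16097702775863), [([491.0, 0.0, 330.0], (np.int64(-90), np.int64(-30), np.int64(-45)))], [0.42, 0.46, -0.77, 2.29, 1.67, 0.38, -1.74], [0.38, 0.74, -0.77, 2.23, 2.02, 0.56, -2.0], [[0.24, 0.8, -0.07, 1.29, -0.34, 1.89, -1.58]])
(np.float64(142.27995300693374), [([434.0, 41.0, 306.0], (np.int64(60), np.int64(-15), np.int64(-45)))], [0.25, 0.4, -0.52, 2.29, 1.72, 0.25, -1.79], [0.29, 0.69, -0.63, 2.23, 2.1, 0.46, -2.11], [[-1.65, 0.62, 1.31, 2.31, 0.45, 0.45, 0.08]])
(np.float64(150.21989638073126), [([447.0, 25.0, 333.0], (np.int64(30), np.int64(15), np.int64(-45)))], [0.24, 0.4, -0.51, 2.29, 1.72, 0.24, -1.8], [0.29, 0.69, -0.62, 2.23, 2.11, 0.46, -2.11], [[-1.67, 0.38, 1.27, 2.38, 0.99, 0.44, -0.73]])
real	0m25.144s
user	1m39.299s
sys	0m0.130s
```

```bash
cat > s2.py <<'E'
from search import *
import itertools
def trace(q,wps):
    P,Q=fk(q,L,SG);mx=0;el=[]
    for pp,R,n in wps:
        rv=(Q.inv()*R).as_rotvec()
        for k in range(1,n+1):
            q2=go(q,P+(np.array(pp)-P)*k/n,Q*Ro.from_rotvec(rv*k/n));mx=max(mx,np.abs(q2-q).max());q=q2
        P,Q=np.array(pp,float),R;el.append(np.abs(err(q,P,Q)).max())
    return q,mx,el
def f(a):
    x,z,yaw,fw,sd=a;c=[x,45,z];R0=fk(q0,L,SG)[1]
    M=Ro.from_euler("z",yaw,degrees=True)*Ro.from_euler("x",sd,degrees=True)*Ro.from_euler("y",-fw,degrees=True)*Ro.from_euler("xyz",[pi,0,pi/2])
    q,mx,el=trace(q0,[(c,R0,4),(c,M,20),(c,T,20),(p,T,6),(p0,T,8)])
    return (mx,max(el),a,q.round(2).tolist())
if __name__=="__main__":
    with Pool() as P:R=P.map(f,itertools.product((555,600,640),(300,330),(-90,-75,-60,-45,-30,0),(-15,0,15),(-45,-30,-15,0)),chunksize=4)
    R=sorted([r for r in R if r[1]<.3]);print(len(R))
    for r in R[:12]:print(r)
E
time timeout 550 python3 s2.py
```

```text
4
(np.float64(0.27434048320593546), np.float64(7.109088900891791e-07), (555, 300, -90, -15, -45), [0.29, 0.69, -0.62, 2.23, 2.1, 0.46, -2.11])
(np.float64(0.6358970862630179), np.float64(1.0085918017432862e-06), (640, 330, -90, 0, -30), [0.3, 0.69, -0.63, 2.23, 2.1, 0.47, -2.1])
(np.float64(0.6369144225014357), np.float64(1.0837807401520294e-06), (640, 300, -75, -15, -30), [0.29, 0.69, -0.62, 2.23, 2.1, 0.46, -2.11])
(np.float64(0.7238044612561915), np.float64(1.0491641722065737e-06), (640, 330, -90, 15, -30), [0.29, 0.69, -0.63, 2.23, 2.1, 0.46, -2.1])
real	0m51.978s
user	3m25.552s
sys	0m0.072s
```

```bash
python3 - <<'E'
from s2 import *
from cell import ctrl
s=ctrl.read_state();M=Ro.from_euler("z",-90,degrees=True)*Ro.from_euler("x",-45,degrees=True)*Ro.from_euler("y",15,degrees=True)*Ro.from_euler("xyz",[pi,0,pi/2])
plan(s,[555,45,300],M.as_euler("xyz"));print(M.as_euler("xyz"))
q,mx,el=trace(np.array(s["qpos"]),[([555,45,300],cur(s)[1],4),([555,45,300],M,20)]);print(q.round(2),mx,el)
for n in(8,15,30):print(n,trace(q,[([555,45,300],T,n),(p,T,6),(p0,T,8)]))
E
```

```text
now [553.2  45.7 230.5] rot [ 2.679 -0.012  1.61 ] t 9.4
shift units (now axes) [ 0.     0.218 -0.41 ] |mm| 70.0 turn units [ 1.479 -1.03   1.962] deg 119.9
shift in target axes [-0.319 -0.083 -0.326]
[-2.87979327e+00  7.85398163e-01  2.22044605e-16]
[ 0.05  0.92 -0.07  1.02 -0.2   1.97 -1.7 ] 0.2819431182954224 [np.float64(4.413136522884997e-13), np.float64(2.8421709430404007e-13)]
8 (array([ 0.29213008,  0.69330754, -0.62386433,  2.22996983,  2.10458876,
        0.46250582, -2.10795691]), np.float64(0.3027769498981917), [np.float64(1.7082668612999896e-09), np.float64(6.93695326181576e-07), np.float64(1.5154544286133387e-12)])
15 (array([ 0.29243331,  0.69344711, -0.62434604,  2.2299714 ,  2.10427854,
        0.46280167, -2.10756935]), np.float64(0.2307270600079493), [np.float64(6.59847176898154e-10), np.float64(6.781458394833351e-07), np.float64(1.5237811012980274e-12)])
30 (array([ 0.29297291,  0.69369587, -0.62520349,  2.22997418,  2.10372718,
        0.46332866, -2.10688025]), np.float64(0.22972346520676723), [np.float64(2.3383794900411203e-10), np.float64(6.513597744506328e-07), np.float64(1.590394482775537e-12)])
```

{"api": "step_arm", "payload": {
  "series": [
    [[0,0,0,0,0.109,-0.205,1],[0,0,0,0,0.109,-0.205,1],[0.074,-0.0515,0.098,0,0,0,1],[0.074,-0.0515,0.098,0,0,0,1],[0.074,-0.0515,0.098,0,0,0,1],[0.074,-0.0515,0.098,0,0,0,1],[0.074,-0.0515,0.098,0,0,0,1],[0.074,-0.0515,0.098,0,0,0,1],[0.074,-0.0515,0.098,0,0,0,1],[0.074,-0.0515,0.098,0,0,0,1],[0.074,-0.0515,0.098,0,0,0,1],[0.074,-0.0515,0.098,0,0,0,1]]
  ]
}}

```text
clock: 10.6
eef_pos: [555.3, 46.3, 299.7]
tool_rot: [-3.083, 0.242, 0.783]
force: [0.8, -0.6, -1.4]
width: 8.3
gripper_force: 60.4
```

{"api": "step_arm", "payload": {
  "series": [
    [[0.074,-0.0515,0.098,0,0,0,1],[0.074,-0.0515,0.098,0,0,0,1],[0.074,-0.0515,0.098,0,0,0,1],[0.074,-0.0515,0.098,0,0,0,1],[0.074,-0.0515,0.098,0,0,0,1],[0.074,-0.0515,0.098,0,0,0,1],[0.074,-0.0515,0.098,0,0,0,1],[0.074,-0.0515,0.098,0,0,0,1],[0.074,-0.0515,0.098,0,0,0,1],[0.074,-0.0515,0.098,0,0,0,1],[0,0,0,0,0,0,1],[0,0,0,0,0,0,1]]
  ]
}}

```text
clock: 11.8
eef_pos: [554.7, 44.1, 296.9]
tool_rot: [-2.876, 0.761, 0.047]
force: [0.4, 0.4, -0.3]
width: 8.4
gripper_force: 60.5
```

```bash
python3 - <<'E'
from s2 import *
from cell import ctrl
s=ctrl.read_state();print(np.round(s["qpos"],2),s["width"],s["gripper_force"]);pos=cur(s)[0]
plan(s,pos,e3);plan(s,p,e3)
print(trace(np.array(s["qpos"]),[(pos,T,16),(p,T,6),(p0,T,8)]))
E
```

```text
[-0.1   0.91  0.26  1.06 -0.36  1.98 -1.49] 8.406417479946393 60.45339345932007
now [554.7  44.1 296.9] rot [-2.876  0.761  0.047] t 11.8
shift units (now axes) [0. 0. 0.] |mm| 0.0 turn units [-1.518  1.06  -1.885] deg 118.9
shift in target axes [0. 0. 0.]
now [554.7  44.1 296.9] rot [-2.876  0.761  0.047] t 11.8
shift units (now axes) [0.359 0.095 0.358] |mm| 77.0 turn units [-1.518  1.06  -1.885] deg 118.9
shift in target axes [ 0.003 -0.254  0.449]
(array([ 0.29270372,  0.6935717 , -0.6247757 ,  2.22997279,  2.10400212,
        0.46306568, -2.10722393]), np.float64(0.5814889048971335), [np.float64(2.345298122374828e-08), np.float64(6.266719310143998e-07), np.float64(1.557087792036782e-12)])
```

```bash
cat > s3.py <<'E'
from s2 import *
qq=np.array([-.1,.91,.26,1.06,-.36,1.98,-1.49]);c0=fk(qq,L,SG)[0]
def g(a):
    dx,yaw,fw,sd=a;c=c0+[dx,0,0]
    M=Ro.from_euler("z",yaw,degrees=True)*Ro.from_euler("x",sd,degrees=True)*Ro.from_euler("y",-fw,degrees=True)*Ro.from_euler("xyz",[pi,0,pi/2])
    q,m1,e1=trace(qq,[(c,M,16)]);q2,m2,e2=trace(q,[(c,T,20),(p,T,6),(p0,T,8)])
    return (max(m1,m2),max(e1+e2),a,q.round(2).tolist())
if __name__=="__main__":
    print(trace(qq,[(c0,T,30)]))
    with Pool() as P:R=P.map(g,itertools.product((0,60),(-120,-90,-60,-30,0),(-30,-15,0,15),(-60,-45,-30,-15,0,20)),chunksize=4)
    R=sorted([r for r in R if r[1]<.3]);print(len(R))
    for r in R[:8]:print(r)
E
timeout 550 python3 s3.py
```

```text
(array([ 0.07859021,  0.21675167, -0.28164188,  2.19619851,  0.47691039,
        0.23957769, -0.57652403]), np.float64(0.2908733198776839), [np.float64(1.0822384655106987e-08)])
186
(np.float64(0.2136837576353876), np.float64(0.00041040756125423303), (60, -90, -30, -45), [0.27, 1.06, -0.48, 0.86, -0.19, 1.98, -1.94])
(np.float64(0.21693928803635787), np.float64(0.005825578083585672), (60, -120, 0, -45), [0.17, 1.0, -0.34, 0.86, -0.14, 1.98, -2.23])
(np.float64(0.22399821302641776), np.float64(7.093514525768896e-07), (0, -30, 0, -45), [-0.36, 0.79, -0.12, 1.3, 0.51, 1.74, -1.09])
(np.float64(0.23306694644903292), np.float64(1.0186658100375112e-06), (60, -30, 15, -45), [-0.46, 0.78, -0.04, 1.33, 0.67, 1.58, -1.1])
(np.float64(0.2346519408154597), np.float64(7.107276350781788e-07), (0, 0, 15, -45), [-0.69, 0.54, 0.12, 1.86, 0.85, 1.11, -1.02])
(np.float64(0.23934685435956693), np.float64(7.128661994038055e-07), (0, -120, 15, 20), [-0.92, 0.51, 0.76, 1.81, 0.11, 0.86, -2.44])
(np.float64(0.2481046979412862), np.float64(1.0656637822181736e-06), (60, 0, 0, -30), [-0.39, 0.61, -0.02, 1.49, 0.52, 1.28, -0.62])
(np.float64(0.25187103157407364), np.float64(9.655762939209112e-07), (60, -90, 15, 20), [-0.75, 0.45, 0.61, 1.85, 0.12, 0.62, -1.93])
```

```bash
python3 - <<'E'
from s3 import *
from cell import ctrl
s=ctrl.read_state();M=Ro.from_euler("z",-30,degrees=True)*Ro.from_euler("x",-45,degrees=True)*Ro.from_euler("xyz",[pi,0,pi/2])
plan(s,[555,45,300],M.as_euler("xyz"))
E
```

```text
now [554.7  44.1 296.9] rot [-2.876  0.761  0.047] t 11.8
shift units (now axes) [-0.012 -0.01  -0.014] |mm| 3.0 turn units [-1.212 -0.152 -0.917] deg 68.7
shift in target axes [-0.01  -0.001 -0.019]
```

{"api": "step_arm", "payload": {
  "series": [
    [[-0.101,-0.0127,-0.0764,0,0,0,1],[-0.101,-0.0127,-0.0764,0,0,0,1],[-0.101,-0.0127,-0.0764,0,0,0,1],[-0.101,-0.0127,-0.0764,0,0,0,1],[-0.101,-0.0127,-0.0764,0,0,0,1],[-0.101,-0.0127,-0.0764,0,0,0,1],[-0.101,-0.0127,-0.0764,0,0,0,1],[-0.101,-0.0127,-0.0764,0,0,0,1],[-0.101,-0.0127,-0.0764,0,0,0,1],[-0.101,-0.0127,-0.0764,0,0,0,1],[-0.101,-0.0127,-0.0764,0,0,0,1],[-0.101,-0.0127,-0.0764,0,0,0,1]]
  ]
}}

```text
clock: 13.0
eef_pos: [553.4, 45.4, 296.9]
tool_rot: [3.14, 0.79, 1.051]
force: [-0.0, 0.1, -1.5]
width: 8.0
gripper_force: 60.5
```

```bash
python3 - <<'E'
from s2 import *
from cell import ctrl
s=ctrl.read_state();print(np.round(s["qpos"],2));pos=cur(s)[0]
plan(s,p,e3)
for n in(12,20,30):print(trace(np.array(s["qpos"]),[(pos,T,n),(p,T,6),(p0,T,8)]))
E
```

```text
[-0.35  0.78 -0.11  1.31  0.5   1.74 -1.07]
now [553.4  45.4 296.9] rot [3.14  0.79  1.051] t 13.0
shift units (now axes) [0.367 0.014 0.362] |mm| 77.0 turn units [-0.894  1.143 -0.403] deg 67.8
shift in target axes [-0.007 -0.246  0.453]
(array([ 0.29238392,  0.69342436, -0.62426756,  2.22997114,  2.10432905,
        0.46275347, -2.10763246]), np.float64(0.25140884237934213), [np.float64(1.9408724627467677e-09), np.float64(6.374739985881561e-07), np.float64(1.4738210651898953e-12)])
(array([ 0.2926331 ,  0.69353915, -0.62466348,  2.22997243,  2.10407429,
        0.46299672, -2.10731412]), np.float64(0.25154329292054745), [np.float64(1.0577372311360023e-09), np.float64(6.257164203438137e-07), np.float64(1.4488410471358295e-12)])
(array([ 0.29240139,  0.69343241, -0.62429532,  2.22997123,  2.10431118,
        0.46277052, -2.10761014]), np.float64(0.25147435853432387), [np.float64(6.022599086108472e-10), np.float64(6.366420973735742e-07), np.float64(1.4654943925052066e-12)])
```

{"api": "step_arm", "payload": {
  "series": [
    [[-0.0745,0.0953,-0.0336,0,0,0,1],[-0.0745,0.0953,-0.0336,0,0,0,1],[-0.0745,0.0953,-0.0336,0,0,0,1],[-0.0745,0.0953,-0.0336,0,0,0,1],[-0.0745,0.0953,-0.0336,0,0,0,1],[-0.0745,0.0953,-0.0336,0,0,0,1],[-0.0745,0.0953,-0.0336,0,0,0,1],[-0.0745,0.0953,-0.0336,0,0,0,1],[-0.0745,0.0953,-0.0336,0,0,0,1],[-0.0745,0.0953,-0.0336,0,0,0,1],[-0.0745,0.0953,-0.0336,0,0,0,1],[-0.0745,0.0953,-0.0336,0,0,0,1]]
  ]
}}

```text
clock: 14.2
eef_pos: [553.0, 43.0, 296.4]
tool_rot: [2.616, -0.003, 1.604]
force: [0.7, 0.7, -1.7]
width: 7.9
gripper_force: 60.5
```

{"api": "step_arm", "payload": {
  "series": [
    [[0,0,0,0,-0.022,0.04,1],[0,0,0,0,-0.022,0.04,1],[0,0,0,0,-0.022,0.04,1],[0,0,0,0,-0.022,0.04,1],[0,0,0,0,-0.022,0.04,1],[0,0,0,0,-0.022,0.04,1],[0,0,0,0,-0.022,0.04,1],[0,0,0,0,-0.022,0.04,1],[0,0,0,0,-0.022,0.04,1],[0,0,0,0,-0.022,0.04,1],[0,0,0,0,0,0,1],[0,0,0,0,0,0,1]]
  ]
}}

```text
clock: 15.4
eef_pos: [554.9, 44.5, 227.5]
tool_rot: [2.619, -0.002, 1.603]
force: [1.0, 0.8, -0.4]
width: 8.5
gripper_force: 60.4
```

```bash
python3 - <<'E'
from chk import *
s=ctrl.read_state();print(np.round(s["qpos"],2),s["width"]);plan(s,*ins('narrow',105,0,1,107))
E
```

```text
[ 0.16  0.37 -0.44  2.26  1.52  0.24 -1.63] 8.455490726222942
now [554.9  44.5 227.5] rot [ 2.619e+00 -2.000e-03  1.603e+00] t 15.4
shift units (now axes) [-0.    -0.023  0.047] |mm| 8.0 turn units [-0.001  0.002 -0.008] deg 0.4
shift in target axes [-0.    -0.023  0.047]
```

{"api": "step_arm", "payload": {
  "series": [
    [[0,0.002,-0.008,0,-0.023,0.04,1],[0,0,0,0,0,0,1],[0,0,0,0,0,0,1]]
  ]
}}

```text
clock: 15.7
eef_pos: [555.1, 45.4, 221.1]
tool_rot: [2.618, -0.002, 1.61]
force: [0.9, 0.4, -1.3]
width: 8.1
gripper_force: 60.5
```

```bash
cat > hf.py <<'E'
from fit import *;from cell import ctrl
def held(name,th,cut=None):
    s=ctrl.read_state();pos,R=cur(s)
    def m(v):
        b=box((-55,-th/2,-75),(55,th/2,75));return [R.apply(Ro.from_euler("xy",[v[3] if len(v)>3 else 0,v[2]]).apply(b)+[v[0],v[4] if len(v)>4 else 0,v[1]])+pos]
    vs=[]
    for c in("scene","side"):
        q=shot(name+c,c);r=roi_of(q,m([0,31,0]),8)
        vs.append((q,r,cv2.GaussianBlur(cv2.morphologyEx(dark(q["img"][r[1]:r[3],r[0]:r[2]]).astype(np.uint8),cv2.MORPH_CLOSE,np.ones((3,3))).astype(np.float32),(0,0),.5),1))
    for u in([0,1],[0],[1]):
        r=fit(m,[vs[i] for i in u],[0,31,0],[4,4,.05]);print(u,r[0].round(3),r[1],r[2])
    r=fit(m,vs,[0,31,0,0,0],[4,4,.05,.05,3]);print("5par",r[0].round(3),r[1])
E
python3 -c "
from hf import *
s=ctrl.read_state();plan(s,*ins('narrow',100,0,1,107));print(s['force'])
held('h1',9)"
```

```text
now [555.1  45.4 221.1] rot [ 2.618e+00 -2.000e-03  1.610e+00] t 15.7
shift units (now axes) [-0.006 -0.003  0.043] |mm| 7.0 turn units [ 0.    -0.003 -0.001] deg 0.1
shift in target axes [-0.006 -0.003  0.043]
[ 0.86530749  0.37329249 -1.27916997]
[0, 1] [8.01e-01 3.00e+01 4.00e-03] [np.float32(285.0), np.float32(222.0)] [np.float32(1741.0), np.float32(223.0)]
[0] [6.9400e-01 2.9462e+01 7.0000e-03] [np.float32(283.0)] [np.float32(1741.0)]
[1] [-2.26  34.237  0.056] [np.float32(218.0)] [np.float32(223.0)]
5par [ 1.087 29.21   0.    -0.058 -0.308] [np.float32(288.0), np.float32(179.0)]
```

{"api": "step_arm", "payload": {
  "series": [
    [[0,-0.003,-0.001,-0.006,0.01,0.04,1],[0,0,0,0,0,0.04,1],[0,0,0,0,0,0.04,1],[0,0,0,0,0,0.04,1],[0,0,0,0,0,0.04,1],[0,0,0,0,0,0.04,1],[0,0,0,0,0,0.04,1],[0,0,0,0,0,0.04,1],[0,0,0,0,0,0,1],[0,0,0,0,0,0,1]]
  ]
}}

```text
clock: 16.8
eef_pos: [580.2, 46.0, 179.8]
tool_rot: [2.618, -0.001, 1.61]
force: [0.1, 1.0, -1.7]
width: 8.5
gripper_force: 60.5
```

{"api": "step_arm", "payload": {
  "series": [
    [[0,0,0,0,-0.008,0,1],[0,0,0,0,0,0,1]]
  ]
}}

```text
clock: 17.0
eef_pos: [579.0, 46.0, 179.5]
tool_rot: [2.618, -0.001, 1.61]
force: [0.5, -0.3, -1.3]
width: 8.2
gripper_force: 60.5
```

{"api": "step_arm", "payload": {
  "series": [
    [[0,0,0,0,-0.008,0,1],[0,0,0,0,0,0,1]]
  ]
}}

```text
clock: 17.2
eef_pos: [578.0, 46.0, 178.8]
tool_rot: [2.618, -0.001, 1.61]
force: [-0.3, -0.2, -1.6]
width: 8.1
gripper_force: 60.5
```

{"api": "step_arm", "payload": {
  "series": [
    [[0,0,0,0,-0.006,0,1],[0,0,0,0,0,0,1]]
  ]
}}

```text
clock: 17.4
eef_pos: [577.5, 46.0, 178.5]
tool_rot: [2.618, -0.001, 1.61]
force: [0.3, 0.6, -1.0]
width: 8.3
gripper_force: 60.5
```

```bash
python3 -c "
from h import *;from cell import ctrl
s=ctrl.read_state();t=ins('narrow',58,0,0,107);plan(s,*t);print(Ro.from_euler('xyz',t[1]).inv().apply(s['force']),s['width'])"
```

```text
now [577.5  46.  178.5] rot [ 2.618e+00 -1.000e-03  1.610e+00] t 17.4
shift units (now axes) [-0.011  0.009  0.002] |mm| 2.0 turn units [ 0.001 -0.002  0.001] deg 0.1
shift in target axes [-0.011  0.009  0.002]
[ 0.61677074 -0.18200538  1.04110952] 8.319045719103112
```

{"api": "step_arm", "payload": {
  "series": [
    [[0,0,0,0,-0.006,0,1],[0,0,0,0,0,0,1]]
  ]
}}

```text
clock: 17.6
eef_pos: [577.3, 46.0, 178.3]
tool_rot: [2.617, -0.001, 1.61]
force: [1.8, 0.3, -0.7]
width: 8.2
gripper_force: 60.5
```

{"api": "step_arm", "payload": {
  "series": [
    [[0,0,0,0,-0.006,0,1],[0,0,0,0,0,0,1]]
  ]
}}

```text
clock: 17.8
eef_pos: [577.0, 46.0, 178.2]
tool_rot: [2.616, -0.001, 1.61]
force: [3.8, 0.8, 2.0]
width: 8.2
gripper_force: 60.4
```

```bash
python3 -c "
from h import *;from cell import ctrl
s=ctrl.read_state();t=ins('narrow',58,0,0,107);plan(s,*t);print(Ro.from_euler('xyz',t[1]).inv().apply(s['force']),s['width'])"
```

```text
now [577.   46.  178.2] rot [ 2.616e+00 -1.000e-03  1.610e+00] t 17.8
shift units (now axes) [-0.012  0.013  0.002] |mm| 3.0 turn units [ 0.003 -0.002  0.001] deg 0.2
shift in target axes [-0.012  0.013  0.002]
[0.6970994  4.27036827 0.18182484] 8.168956335401457
```

{"api": "step_arm", "payload": {
  "series": [
    [[0,-0.002,0,-0.01,0.0175,0,1],[0,0,0,0,0,0.03,1],[0,0,0,0,0,0.03,1],[0,0,0,0,0,0.03,1],[0,0,0,0,0,0.03,1],[0,0,0,0,0,0,1]]
  ]
}}

```text
clock: 18.4
eef_pos: [587.1, 44.7, 162.2]
tool_rot: [2.619, 0.0, 1.609]
force: [0.8, -0.2, -1.7]
width: 8.3
gripper_force: 60.4
```

{"api": "step_arm", "payload": {
  "series": [
    [[0,0,0,0,0,0.03,1],[0,0,0,0,0,0.03,1],[0,0,0,0,0,0.03,1],[0,0,0,0,0,0.03,1],[0,0,0,0,0,0.03,1],[0,0,0,0,0,0.03,1],[0,0,0,0,0,0,1]]
  ]
}}

```text
clock: 19.1
eef_pos: [600.7, 45.2, 139.1]
tool_rot: [2.619, 0.0, 1.609]
force: [0.1, -0.2, -1.6]
width: 8.1
gripper_force: 60.4
```

```bash
cat > st.py <<'E'
import sys
from h import *;from cell import ctrl
s=ctrl.read_state();t=ins(sys.argv[1],float(sys.argv[2]),0,0,107);plan(s,*t);print("tool force",Ro.from_euler('xyz',t[1]).inv().apply(s['force']).round(1),s['width'])
E
python3 st.py narrow 0
```

```text
now [600.7  45.2 139.1] rot [2.619 0.    1.609] t 19.1
shift units (now axes) [-0.     0.007  0.084] |mm| 13.0 turn units [-0.001  0.     0.   ] deg 0.0
shift in target axes [-0.     0.007  0.084]
tool force [-0.2 -0.7  1.4] 8.133830953901498
```

{"api": "step_arm", "payload": {
  "series": [
    [[0,0,0,0,0,0.02,1],[0,0,0,0,0,0.02,1],[0,0,0,0,0,0.02,1],[0,0,0,0,0,0,1]]
  ]
}}

```text
clock: 19.5
eef_pos: [605.3, 45.4, 131.6]
tool_rot: [2.618, 0.0, 1.609]
force: [-0.0, -0.0, -0.9]
width: 8.4
gripper_force: 60.5
```

{"api": "step_arm", "payload": {
  "series": [
    [[0,0,0,0,0,0.01,1],[0,0,0,0,0,0.01,1],[0,0,0,0,0,0,1]]
  ]
}}

```text
clock: 19.8
eef_pos: [606.7, 45.5, 129.3]
tool_rot: [2.618, 0.0, 1.609]
force: [-1.2, 0.4, -0.7]
width: 8.0
gripper_force: 60.5
```

{"api": "step_arm", "payload": {
  "series": [
    [[0,0,0,0,0,0.01,1],[0,0,0,0,0,0,1]]
  ]
}}

```text
clock: 20.0
eef_pos: [607.5, 45.6, 128.3]
tool_rot: [2.617, 0.001, 1.609]
force: [-0.8, 0.4, 1.7]
width: 7.9
gripper_force: 60.8
```

```bash
python3 st.py narrow 0
```

```text
now [607.5  45.6 128.3] rot [2.617e+00 1.000e-03 1.609e+00] t 20.0
shift units (now axes) [-0.001  0.004 -0.001] |mm| 1.0 turn units [0.001 0.    0.001] deg 0.0
shift in target axes [-0.001  0.004 -0.001]
tool force [ 0.5  0.2 -1.8] 7.9232134345161125
```

{"api": "step_arm", "payload": {
  "series": [
    [[0,0,0,0,0,0.012,1],[0,0,0,0,0,0,1]]
  ]
}}

```text
clock: 20.2
eef_pos: [607.4, 45.7, 128.2]
tool_rot: [2.616, 0.001, 1.61]
force: [-14.0, -2.3, 20.9]
width: 8.0
gripper_force: 64.3
```

{"api": "step_arm", "payload": {
  "series": [
    [[0,0,0,0,0,-0.01,1],[0,0,0,0,0,0,1],[0,0,0,0,0,0,0],[0,0,0,0,0,0,0],[0,0,0,0,0,0,0],[0,0,0,0,0,0,0],[0,0,0,0,0,0,0],[0,0,0,0,0,0,0],[0,0,0,0,0,0,0]]
  ]
}}

```text
clock: 21.1
eef_pos: [607.6, 45.6, 127.8]
tool_rot: [2.618, 0.0, 1.609]
force: [0.4, 0.2, 0.5]
width: 85.5
gripper_force: 0.0
```

{"api": "step_arm", "payload": {
  "series": [
    [[0,0,0,0,0,-0.05,0],[0,0,0,0,0,-0.1,0],[0,0,0,0,0,-0.15,0],[0,0,0,0,0,-0.15,0],[0,0,0,0,0,-0.15,0],[0,0,0,0,0,0,0],[0,0,0,0,0,0,0]]
  ]
}}

```text
clock: 21.8
eef_pos: [562.8, 43.9, 206.6]
tool_rot: [2.616, 0.001, 1.609]
force: [0.8, -0.3, -0.0]
width: 85.5
gripper_force: 0.0
```

```bash
python3 - <<'E'
from fit import *;from cell import ctrl
s=ctrl.read_state();print(np.round(s["qpos"],2),s["force"])
p=shot("r1","scene");p2=shot("r1s","side")
ax,o=slotT(*SL["narrow"])
def m(v):return [ax.apply(box((-4.5,-55,0),(4.5,55,150))+[-1.5,v[0],v[1]])+o]
m=(lambda m0:(lambda v:m0(v)))(m)
def top(v):return [ax.apply(box((-4.5,-55,70),(4.5,55,150))+[-1.5,v[0],v[1]])+o]
r=roi_of(p,top([0,0]),8);r=(r[0],r[1],r[2],r[3]-8)
print(fit(m,[(p,r,cv2.GaussianBlur(dark(p["img"][r[1]:r[3],r[0]:r[2]]).astype(np.float32),(0,0),.5),1)],[0,0],[4,4]))
plan(s,[500,-100,330],[np.pi,0,np.pi/2-.07]);plan(s,[441.3,-228.5,250],[np.pi,0,np.pi/2-.07])
cv2.imwrite("pics/r1c.png",np.hstack([cv2.resize(cv2.cvtColor(q["img"],cv2.COLOR_RGB2BGR)[y:y+150,x:x+130],None,fx=3,fy=3) for q,x,y in((p,230,110),(p2,200,90))]))
E
```

```text
[ 0.19  0.43 -0.49  2.27  1.74  0.28 -1.84] [ 0.75979806 -0.34744935 -0.01915246]
(array([-0.05989456, -0.45676422]), [np.float32(67.0)], [np.float32(1094.0)])
now [562.8  43.9 206.6] rot [2.616e+00 1.000e-03 1.609e+00] t 21.8
shift units (now axes) [-0.943  0.018 -0.939] |mm| 200.0 turn units [ 0.668 -0.035  0.135] deg 30.7
shift in target axes [-0.986 -0.351 -0.823]
now [562.8  43.9 206.6] rot [2.616e+00 1.000e-03 1.609e+00] t 21.8
shift units (now axes) [-1.784 -0.616 -0.69 ] |mm| 301.0 turn units [ 0.668 -0.035  0.135] deg 30.7
shift in target axes [-1.868 -0.681 -0.289]
```

View pics/r1c.png

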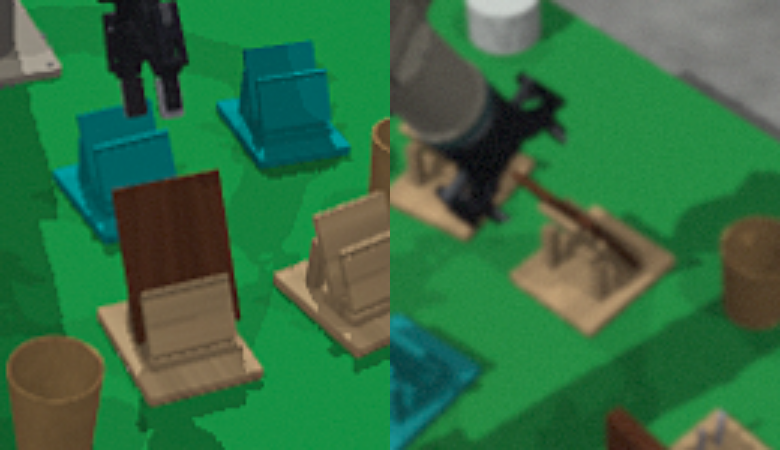

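The thin board is down in the narrow slot and centred (scene crop (180,260)). The stack of cups is untouched. Next I'll plan the route for the thick board.

```bash
cat > s4.py <<'E'
from s2 import *
qc=np.array([.19,.43,-.49,2.27,1.74,.28,-1.84])
V=Ro.from_euler("xyz",[pi,0,pi/2-.07]);A=[441.3,-228.5];pw,ew=ins("wide",110,0,0,107);TW=Ro.from_euler("xyz",ew);pw0,_=ins("wide",0,0,0,107)
def run(a):
    c1,z,c2,sd,yw=a
    q=qc;N=Ro.from_euler("x",sd,degrees=True)
    q,m1,e1=trace(q,[([540,c1,300],T,8),([540,c1,300],V,12),([*A,z],V,16),([*A,118],V,8)]);qa=q
    M=Ro.from_euler("z",yw,degrees=True)*N*V
    q,m2,e2=trace(q,[([*A,z],V,8),([500,c2,330],V,16),([500,c2,330],M,12),([500,c2,330],TW,12),(pw,TW,12),(pw0,TW,12)])
    return max(e1+e2),max(m1,m2),a,m1,qa.round(2).tolist(),q.round(2).tolist()
if __name__=="__main__":
    with Pool() as P:R=P.map(run,itertools.product((45,0,-100),(280,330),(45,150,235),(0,-30,-45),(0,30,60,-30)))
    R=sorted(R,key=lambda r:(r[0]>.5,r[1]))
    print(sum(r[0]<.5 for r in R));[print(r) for r in R[:4]]
    [print(r) for r in sorted(R,key=lambda r:(r[0]>.5,r[2][3]!=0 or r[2][4]!=0,r[1]))[:3]]
E
timeout 550 python3 s4.py
```

```text
216
(np.float64(2.009059585361683e-10), np.float64(0.13497151794518514), (45, 280, 150, 0, 0), np.float64(0.13497151794518514), [0.94, 0.72, -0.77, 2.04, 0.79, 0.7, -0.41], [-0.13, 0.7, -0.55, 2.13, 1.92, 0.47, -2.07])
(np.float64(1.7210399771983023e-10), np.float64(0.13497151794518514), (45, 280, 150, 0, 30), np.float64(0.13497151794518514), [0.94, 0.72, -0.77, 2.04, 0.79, 0.7, -0.41], [-0.12, 0.71, -0.56, 2.13, 1.91, 0.48, -2.06])
(np.float64(4.953787380301832e-10), np.float64(0.13497151794518514), (45, 280, 150, 0, 60), np.float64(0.13497151794518514), [0.94, 0.72, -0.77, 2.04, 0.79, 0.7, -0.41], [-0.14, 0.7, -0.52, 2.13, 1.93, 0.45, -2.09])
(np.float64(4.0414338542404943e-10), np.float64(0.13497151794518514), (45, 280, 150, 0, -30), np.float64(0.13497151794518514), [0.94, 0.72, -0.77, 2.04, 0.79, 0.7, -0.41], [-0.14, 0.7, -0.52, 2.13, 1.92, 0.46, -2.08])
(np.float64(2.009059585361683e-10), np.float64(0.13497151794518514), (45, 280, 150, 0, 0), np.float64(0.13497151794518514), [0.94, 0.72, -0.77, 2.04, 0.79, 0.7, -0.41], [-0.13, 0.7, -0.55, 2.13, 1.92, 0.47, -2.07])
(np.float64(2.5542901127550977e-10), np.float64(0.13497151794518514), (45, 280, 235, 0, 0), np.float64(0.13497151794518514), [0.94, 0.72, -0.77, 2.04, 0.79, 0.7, -0.41], [-0.11, 0.71, -0.58, 2.13, 1.91, 0.49, -2.06])
(np.float64(1.8540169399727802e-10), np.float64(0.13497151794518514), (45, 330, 150, 0, 0), np.float64(0.13497151794518514), [0.94, 0.72, -0.76, 2.04, 0.78, 0.7, -0.41], [-0.13, 0.7, -0.55, 2.13, 1.92, 0.47, -2.07])
```

{"api": "step_arm", "payload": {
  "series": [
    [[0,0,0,0,0.044,-0.154,0],[0,0,0,0,0.044,-0.154,0],[0,0,0,0,0.044,-0.154,0],[0,0,0,0,0.044,-0.154,0],[0.1113,-0.0058,0.0225,0,0,0,0],[0.1113,-0.0058,0.0225,0,0,0,0],[0.1113,-0.0058,0.0225,0,0,0,0],[0.1113,-0.0058,0.0225,0,0,0,0],[0.1113,-0.0058,0.0225,0,0,0,0],[0.1113,-0.0058,0.0225,0,0,0,0],[0,0,0,0,0,0,0]]
  ]
}}

```text
clock: 23.0
eef_pos: [543.0, 41.9, 290.9]
tool_rot: [-3.137, -0.001, 1.497]
force: [-0.8, 0.7, -0.8]
width: 85.2
gripper_force: 0.0
```

```bash
python3 - <<'E'
from fit import *;from cell import ctrl
s=ctrl.read_state();print(np.round(s["qpos"],2))
plan(s,[441.3,-228.5,260],[np.pi,0,np.pi/2-.07])
# recheck thick board still where it was
w=pickle.load(open("r1.pkl","rb"))
f=lambda v:[boards([0,0,0,*v])[1]]
r=roi_of(w,f([441.3,-228.5,-.07]),8)
print(fit(f,[(w,r,cv2.GaussianBlur(dark(w["img"][r[1]:r[3],r[0]:r[2]]).astype(np.float32),(0,0),.5),1)],[441.3,-228.5,-.07],[4,4,.05]))
E
```

```text
[ 0.43  0.53 -0.86  1.72  0.44  1.11 -0.64]
now [543.   41.9 290.9] rot [-3.137e+00 -1.000e-03  1.497e+00] t 23.0
shift units (now axes) [-1.848 -0.543  0.206] |mm| 291.0 turn units [-0.005 -0.001 -0.005] deg 0.3
shift in target axes [-1.846 -0.55   0.206]
(array([ 4.38469755e+02, -2.30072577e+02, -8.54788149e-02]), [np.float32(173.0)], [np.float32(1425.0)])
```

{"api": "step_arm", "payload": {
  "series": [
    [[-0.005,-0.001,-0.005,-0.231,-0.069,0.026,0],[0,0,0,-0.231,-0.069,0.026,0],[0,0,0,-0.231,-0.069,0.026,0],[0,0,0,-0.231,-0.069,0.026,0],[0,0,0,-0.231,-0.069,0.026,0],[0,0,0,-0.231,-0.069,0.026,0],[0,0,0,-0.231,-0.069,0.026,0],[0,0,0,-0.231,-0.069,0.026,0],[0,0,0,0,0,0,0],[0,0,0,0,0,0,0],[0,0,0,0,0,0,0]]
  ]
}}

```text
clock: 24.1
eef_pos: [439.8, -227.4, 261.7]
tool_rot: [3.139, 0.001, 1.505]
force: [0.6, -0.2, 0.4]
width: 85.5
gripper_force: 0.0
```

```bash
python3 - <<'E'
from h import *;from cell import ctrl
s=ctrl.read_state();print(np.round(s["qpos"],2))
plan(s,[441,-229,118],[np.pi,0,np.pi/2-.07])
E
```

```text
[ 1.03  0.49 -0.88  1.89  0.45  0.98 -0.12]
now [ 439.8 -227.4  261.7] rot [3.139e+00 1.000e-03 1.505e+00] t 24.1
shift units (now axes) [-0.009  0.006  0.958] |mm| 144.0 turn units [0.004 0.002 0.006] deg 0.3
shift in target axes [-0.01   0.009  0.958]
```

{"api": "step_arm", "payload": {
  "series": [
    [[0.004,0.002,0.006,-0.01,0.009,0.2,0],[0,0,0,0,0,0.2,0],[0,0,0,0,0,0.2,0],[0,0,0,0,0,0.2,0],[0,0,0,0,0,0.158,0],[0,0,0,0,0,0,0],[0,0,0,0,0,0,1],[0,0,0,0,0,0,1],[0,0,0,0,0,0,1],[0,0,0,0,0,0,1],[0,0,0,0,0,0,1],[0,0,0,0,0,0,1]]
  ]
}}

```text
clock: 25.3
eef_pos: [440.8, -230.4, 118.9]
tool_rot: [-3.141, 0.001, 1.499]
force: [-2.7, -0.3, 6.4]
width: 16.4
gripper_force: 58.0
```

{"api": "step_arm", "payload": {
  "series": [
    [[0,0,0,0,0,0,1],[0,0,0,0,0,0,1],[0,0,0,0,0,0,1]]
  ]
}}

```text
clock: 25.6
eef_pos: [440.8, -230.4, 118.9]
tool_rot: [-3.141, 0.001, 1.499]
force: [-1.5, 0.0, 6.5]
width: 16.5
gripper_force: 58.0
```

Lift 200 mm, clear of everything.

{"api": "step_arm", "payload": {
  "series": [
    [[0,0,0,0,0,-0.1,1],[0,0,0,0,0,-0.2,1],[0,0,0,0,0,-0.2,1],[0,0,0,0,0,-0.25,1],[0,0,0,0,0,-0.25,1],[0,0,0,0,0,-0.25,1],[0,0,0,0,0,-0.15,1],[0,0,0,0,0,0,1],[0,0,0,0,0,0,1]]
  ]
}}

```text
clock: 26.5
eef_pos: [440.4, -230.4, 327.8]
tool_rot: [-3.14, 0.001, 1.498]
force: [-0.5, -0.0, -2.1]
width: 16.6
gripper_force: 58.8
```

```bash
python3 - <<'E'
from hf import *
s=ctrl.read_state();print(np.round(s["qpos"],2),s["width"])
plan(s,[500,190,330],[np.pi,0,np.pi/2-.07])
held('h2',17)
E
```

```text
[ 1.07  0.42 -0.93  1.78  0.37  1.13 -0.05] 16.580928974912247
now [ 440.4 -230.4  327.8] rot [-3.140e+00  1.000e-03  1.498e+00] t 26.5
shift units (now axes) [ 2.824  0.194 -0.018] |mm| 425.0 turn units [-0.002  0.001 -0.003] deg 0.2
shift in target axes [ 2.823  0.2   -0.015]
[0, 1] [1.5380e+00 2.8942e+01 2.0000e-03] [np.float32(321.0), np.float32(719.0)] [np.float32(1795.0), np.float32(1371.0)]
[0] [1.1040e+00 2.9059e+01 3.0000e-03] [np.float32(318.0)] [np.float32(1795.0)]
[1] [ 3.2230e+00  2.7861e+01 -2.3000e-02] [np.float32(717.0)] [np.float32(1371.0)]
5par [ 1.5870e+00  2.9994e+01  1.7000e-02 -5.4000e-02  3.8200e-01] [np.float32(360.0), np.float32(644.0)]
```

{"api": "step_arm", "payload": {
  "series": [
    [[0,0,0,0.2,0.018,0,1],[0,0,0,0.238,0.018,0,1],[0,0,0,0.238,0.018,0,1],[0,0,0,0.238,0.018,0,1],[0,0,0,0.238,0.018,0,1],[0,0,0,0.238,0.018,0,1],[0,0,0,0.238,0.018,0,1],[0,0,0,0.238,0.018,0,1],[0,0,0,0.238,0.018,0,1],[0,0,0,0.238,0.018,0,1],[0,0,0,0.238,0.018,0,1],[0,0,0,0.238,0,0,1]]
  ]
}}

```text
clock: 27.8
eef_pos: [500.7, 190.1, 326.2]
tool_rot: [-3.138, 0.001, 1.499]
force: [0.6, -0.6, -1.5]
width: 16.2
gripper_force: 58.7
```

```bash
python3 - <<'E'
from s4 import *
from cell import ctrl
s=ctrl.read_state();print(np.round(s["qpos"],2));pos=cur(s)[0]
pw,ew=ins("wide",105,1,-1.5,107);plan(s,pw,ew)
print(trace(np.array(s["qpos"]),[(pos,TW,12),(pw,TW,12),(pw0,TW,12)]))
E
```

```text
[ 0.18  0.49 -0.92  1.69  0.41  1.18 -0.91]
now [500.7 190.1 326.2] rot [-3.138e+00  1.000e-03  1.499e+00] t 27.8
shift units (now axes) [0.311 0.291 0.706] |mm| 124.0 turn units [-0.666  0.099 -0.366] deg 34.5
shift in target axes [ 0.213 -0.037  0.796]
(array([-0.15129028,  0.69362449, -0.50775115,  2.12819527,  1.92901244,
        0.44708235, -2.09321622]), np.float64(0.07346142549521073), [np.float64(8.33000335376255e-11), np.float64(1.257435822132891e-09), np.float64(2.5579538487363607e-13)])
```

{"api": "step_arm", "payload": {
  "series": [
    [[-0.111,0.0165,-0.061,0,0,0,1],[-0.111,0.0165,-0.061,0,0,0,1],[-0.111,0.0165,-0.061,0,0,0,1],[-0.111,0.0165,-0.061,0,0,0,1],[-0.111,0.0165,-0.061,0,0,0,1],[-0.111,0.0165,-0.061,0,0,0,1],[0,0,0,0.106,-0.018,0.1,1],[0,0,0,0.106,-0.018,0.15,1],[0,0,0,0,0,0.15,1],[0,0,0,0,0,0.15,1],[0,0,0,0,0,0.1,1],[0,0,0,0,0,0.06,1]]
  ]
}}

```text
clock: 29.0
eef_pos: [540.4, 230.7, 229.8]
tool_rot: [2.621, 0.0, 1.794]
force: [-0.5, -0.1, -1.4]
width: 16.6
gripper_force: 59.2
```

{"api": "step_arm", "payload": {
  "series": [
    [[0,0,0,0,0,0,1],[0,0,0,0,0,0,1],[0,0,0,0,0,0,1]]
  ]
}}

```text
clock: 29.3
eef_pos: [541.2, 231.1, 233.2]
tool_rot: [2.616, -0.0, 1.793]
force: [0.1, 0.1, -2.4]
width: 16.3
gripper_force: 59.1
```

```bash
python3 -c "
from hf import *
s=ctrl.read_state();print(np.round(s['qpos'],2));plan(s,*ins('wide',105,1,-1.5,107));print(s['force'])
held('h3',17)"
```

```text
[-0.09  0.43 -0.62  2.17  1.39  0.44 -1.63]
now [541.2 231.1 233.2] rot [ 2.616 -0.     1.793] t 29.3
shift units (now axes) [ 0.006 -0.007  0.097] |mm| 15.0 turn units [ 0.003 -0.001  0.001] deg 0.1
shift in target axes [ 0.006 -0.007  0.097]
[ 0.05376038  0.0588073  -2.36060675]
[0, 1] [2.0200e+00 3.0802e+01 6.0000e-03] [np.float32(609.0), np.float32(338.0)] [np.float32(1898.0), np.float32(384.0)]
[0] [2.5330e+00 3.0157e+01 1.3000e-02] [np.float32(608.0)] [np.float32(1898.0)]
[1] [ 1.95  30.107  0.033] [np.float32(334.0)] [np.float32(384.0)]
5par [ 1.379e+00  3.037e+01 -1.400e-02 -7.000e-02  2.174e+00] [np.float32(597.0), np.float32(290.0)]
```

{"api": "step_arm", "payload": {
  "series": [
    [[0.003,-0.001,0.001,0.004,-0.004,0.041,1],[0,0,0,0,0,0.041,1],[0,0,0,0,0,0.041,1],[0,0,0,0,0,0.041,1],[0,0,0,0,0,0.041,1],[0,0,0,0,0,0.041,1],[0,0,0,0,0,0.041,1],[0,0,0,0,0,0.041,1],[0,0,0,0,0,0.041,1],[0,0,0,0,0,0.041,1],[0,0,0,0,0,0,1],[0,0,0,0,0,0,1]]
  ]
}}

```text
clock: 30.6
eef_pos: [571.0, 238.3, 179.4]
tool_rot: [2.618, -0.0, 1.792]
force: [0.3, 0.7, -2.2]
width: 16.3
gripper_force: 59.2
```

{"api": "step_arm", "payload": {
  "series": [
    [[0,0,0,0,-0.008,0,1],[0,0,0,0,-0.006,0,1],[0,0,0,0,0,0,1]]
  ]
}}

```text
clock: 30.9
eef_pos: [569.1, 237.9, 178.8]
tool_rot: [2.618, 0.0, 1.792]
force: [-0.4, 0.6, -2.4]
width: 16.0
gripper_force: 59.2
```

{"api": "step_arm", "payload": {
  "series": [
    [[0,0,0,0,-0.008,0,1],[0,0,0,0,0,0,1]]
  ]
}}

```text
clock: 31.1
eef_pos: [568.5, 237.8, 178.3]
tool_rot: [2.617, 0.0, 1.792]
force: [0.7, 0.1, -0.4]
width: 16.5
gripper_force: 59.3
```

```bash
python3 st.py wide 58
```

```text
now [568.5 237.8 178.3] rot [2.617 0.    1.792] t 31.1
shift units (now axes) [ 0.013  0.008 -0.   ] |mm| 2.0 turn units [ 0.001  0.    -0.001] deg 0.1
shift in target axes [ 0.013  0.008 -0.   ]
tool force [-0.1  0.4  0.7] 16.545302680946083
```

{"api": "step_arm", "payload": {
  "series": [
    [[0,0,0,0,-0.007,0,1],[0,0,0,0,0,0,1]]
  ]
}}

```text
clock: 31.3
eef_pos: [568.2, 237.7, 178.1]
tool_rot: [2.616, 0.0, 1.792]
force: [1.1, 0.1, 0.1]
width: 16.5
gripper_force: 59.4
```

```bash
python3 st.py wide 58
```

```text
now [568.2 237.7 178.1] rot [2.616 0.    1.792] t 31.3
shift units (now axes) [ 0.013  0.01  -0.   ] |mm| 2.0 turn units [ 0.003  0.001 -0.001] deg 0.1
shift in target axes [ 0.013  0.01  -0.   ]
tool force [-0.1  1.   0.4] 16.526546994106273
```

{"api": "step_arm", "payload": {
  "series": [
    [[0,0,0,0,0.016,0,1],[0,0,0,0,0,0.03,1],[0,0,0,0,0,0.03,1],[0,0,0,0,0,0.03,1],[0,0,0,0,0,0.03,1],[0,0,0,0,0,0,1]]
  ]
}}

```text
clock: 31.9
eef_pos: [578.1, 239.7, 162.0]
tool_rot: [2.619, 0.0, 1.792]
force: [0.3, 0.1, -1.3]
width: 16.1
gripper_force: 59.2
```

{"api": "step_arm", "payload": {
  "series": [
    [[0,0,0,0,0,0.03,1],[0,0,0,0,0,0.03,1],[0,0,0,0,0,0.03,1],[0,0,0,0,0,0.03,1],[0,0,0,0,0,0.03,1],[0,0,0,0,0,0.03,1],[0,0,0,0,0,0,1]]
  ]
}}

```text
clock: 32.6
eef_pos: [591.4, 242.7, 139.0]
tool_rot: [2.619, 0.0, 1.792]
force: [0.1, -0.2, -2.1]
width: 16.4
gripper_force: 59.2
```

```bash
python3 st.py wide 0
```

```text
now [591.4 242.7 139. ] rot [2.619 0.    1.792] t 32.6
shift units (now axes) [0.014 0.003 0.081] |mm| 12.0 turn units [-0.001  0.001 -0.001] deg 0.1
shift in target axes [0.014 0.003 0.081]
tool force [-0.2 -1.   1.8] 16.401928734338302
```

{"api": "step_arm", "payload": {
  "series": [
    [[0,0,0,0,0,0.02,1],[0,0,0,0,0,0.02,1],[0,0,0,0,0,0.02,1],[0,0,0,0,0,0,1]]
  ]
}}

```text
clock: 33.0
eef_pos: [595.8, 243.8, 131.5]
tool_rot: [2.618, 0.0, 1.792]
force: [-1.0, 0.5, -1.4]
width: 16.3
gripper_force: 59.2
```

{"api": "step_arm", "payload": {
  "series": [
    [[0,0,0,0,0,0.01,1],[0,0,0,0,0,0.008,1],[0,0,0,0,0,0,1]]
  ]
}}

```text
clock: 33.3
eef_pos: [597.1, 244.2, 129.5]
tool_rot: [2.618, 0.0, 1.792]
force: [-0.5, 0.4, -1.4]
width: 16.7
gripper_force: 59.2
```

{"api": "step_arm", "payload": {
  "series": [
    [[0,0,0,0,0,0.008,1],[0,0,0,0,0,0,1]]
  ]
}}

```text
clock: 33.5
eef_pos: [597.7, 244.4, 128.6]
tool_rot: [2.618, 0.0, 1.792]
force: [-0.3, -1.0, -1.1]
width: 16.2
gripper_force: 59.5
```

{"api": "step_arm", "payload": {
  "series": [
    [[0,0,0,0,0,0.008,1],[0,0,0,0,0,0,1]]
  ]
}}

```text
clock: 33.7
eef_pos: [597.7, 244.8, 128.5]
tool_rot: [2.617, 0.0, 1.793]
force: [-6.8, -1.6, 9.1]
width: 16.4
gripper_force: 60.9
```

{"api": "step_arm", "payload": {
  "series": [
    [[0,0,0,0,0,-0.004,1],[0,0,0,0,0,0,1],[0,0,0,0,0,0,0],[0,0,0,0,0,0,0],[0,0,0,0,0,0,0],[0,0,0,0,0,0,0],[0,0,0,0,0,0,0],[0,0,0,0,0,0,0],[0,0,0,0,0,0,0]]
  ]
}}

```text
clock: 34.6
eef_pos: [598.0, 244.3, 128.0]
tool_rot: [2.618, 0.0, 1.792]
force: [-0.3, 0.4, -0.1]
width: 85.7
gripper_force: 0.0
```

{"api": "step_arm", "payload": {
  "series": [
    [[0,0,0,0,0,-0.05,0],[0,0,0,0,0,-0.1,0],[0,0,0,0,0,-0.15,0],[0,0,0,0,0,-0.15,0],[0,0,0,0,0,-0.15,0],[0,0,0,0,0,-0.15,0],[0,0,0,0,0,-0.15,0],[0,0,0,0,0,0,0],[0,0,0,0,0,0,0]]
  ]
}}

```text
clock: 35.5
eef_pos: [532.2, 229.4, 245.6]
tool_rot: [2.616, 0.0, 1.792]
force: [0.5, -0.6, 1.1]
width: 85.7
gripper_force: 0.0
```

```bash
python3 - <<'E'
from fit import *;from cell import ctrl
p=shot("f","scene");p2=shot("fs","side")
for n,th in(("narrow",9),("wide",17)):
    ax,o=slotT(*SL[n])
    m=lambda v:[ax.apply(box((-th/2,-55,0),(th/2,55,150))+[-1.5,v[0],v[1]])+o]
    r=roi_of(p,[ax.apply(box((-th/2,-55,70),(th/2,55,150)))+o],8);r=(r[0],r[1],r[2],r[3]-8)
    print(n,fit(m,[(p,r,cv2.GaussianBlur(dark(p["img"][r[1]:r[3],r[0]:r[2]]).astype(np.float32),(0,0),.5),1)],[0,0],[4,4]))
print([(np.round(d["centre"]).tolist(),round(d["score"],2)) for d in ctrl.recognise(p,"cup_a")],ctrl.read_state()["force"])
cv2.imwrite("pics/fin.png",np.hstack([cv2.resize(cv2.cvtColor(q["img"],cv2.COLOR_RGB2BGR)[y:y+190,x:x+195],None,fx=2,fy=2) for q,x,y in((p,220,90),(p2,150,70))]))
E
```

```text
narrow (array([-0.19338477, -0.42578435]), [np.float32(62.0)], [np.float32(1100.0)])
wide (array([3.33804619, 0.35985208]), [np.float32(313.0)], [np.float32(1294.0)])
[([366.0, 161.0], 0.77), ([249.0, 241.0], 0.67)] [-0.7670458   0.08729906 -1.01511362]
```

View pics/fin.png

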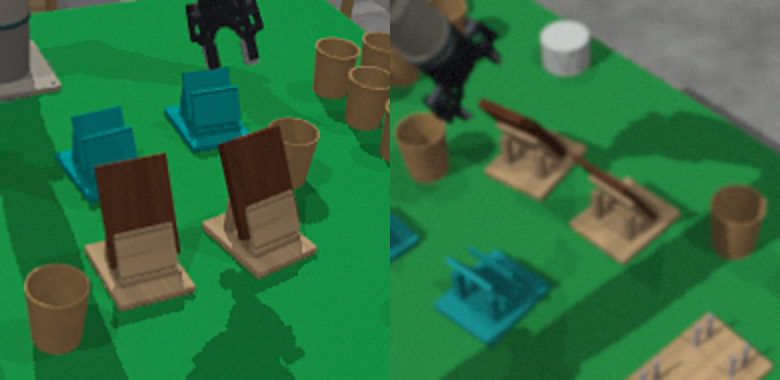

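Both boards are seated in their matching slots (crop (138,215) and (262,190)), the cups are standing and the gripper is clear. The 3 mm offset in the wide fit comes mostly from the cup behind spoiling the mask.

```bash
python3 -c "
from cell import ctrl
print(ctrl.finish_job())"
```

```text
the job is handed in; nothing more can be done
None
```

The job is handed in: the thin board is in the narrow slot and the thick one in the wide slot, both slid down in hand to the floor and released, the cups left standing, in about 36 s; the thin board measured centred, the thick one within about 3 mm (a cup behind it blurred that measurement).

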